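Load the ratchet row clamp with pipe stubs

ROBOT

A 6-joint arm with a two-finger parallel gripper is mounted at the origin on the work surface. World frame = base frame: x ahead of the robot, y to its left, z up, the work surface at z = 0. Lengths are in m, angles in rad, forces in N, time in s.
With the tool pointing down it reaches from about 0.3 to 0.825 m from the base axis. Payload 5.4 kg.
Tool frame: the origin (TCP) lies between the finger pads; the fingertips stand 14 mm ahead of it and the grasp point (between the pads) lies 5 mm behind it (ctrl.tip_extent is the distance from the TCP to the fingertips, in m); x points along the fingers, z is the direction in which the jaws open and shut, and the axes are right-handed (so a half turn about x gives the same grasp; the last joint's range is limited). The gripper opens to 92 mm and grips with 3 to 60 N. Pads are 20 mm wide; open, the fingers measure 128 mm over their backs; the gripper's body (75 mm by 189 mm) begins 69 mm behind the grasp point.
Start: joints at [-1.517, 0.158, 1.597, -0, 1.386, -0.21], TCP at [0.15, -0.555, 0.229] pointing down, gripper open.
Joint ranges: [-2.91, 2.91], [-0.94, 2.29], [0.18, 2.7], [-1.29, 4.43], [0.17, 2.64], [-3, 3]. Speed limits (rad/s): [2.57, 2.57, 3.14, 3.14, 3.14, 3.14].

INTERFACE

Orientations are given as a unit quaternion [x, y, z, w].
In Python, from station import sensors, get_image, ctrl, spotter gives the robot as it stands.
- The arm moves only by the shell command python3 -m crank 'ROWS' [OPENING]. ROWS is JSON, a list of rows, each an object of numbers: "dx", "dy", "dz": the shift along the tool's x, y, z in mm; "ax", "ay", "az": the turn, a rotation vector about the tool's x, y, z in rad. A call has 1 to 10 rows; each row is the pose to reach, as a shift and turn from the pose measured when the call began, along the tool's axes at that moment; what a row does not reach only later rows make up. A row lasts 1/10 s, in which the tool goes at most 50 mm and 8.59 degrees, less where a joint would pass 70% of its speed; a pose out of reach is approached as far as the arm can. A call with a gripper value outside its range is refused whole. OPENING is the opening, from 0 (shut) to 1 (fully open), set as the call begins (- or left out, the last holds). The fingers move at their own pace and stop on an object; the grip force is fixed at half the most. Time passes only in rows, so rows that repeat a pose let the fingers close. It gives the time, the measured TCP pose, the force and the opening at its end, in the units of the state.
- sensors.state(): the state, without advancing time (a new reading comes with each control period).
- get_image(name): name is "side" or "top" or "wrist"; returns a dict with "pixels" (400x640x3 uint8, red, green, blue), "range_z" (400x640 float32, m along the optical axis (not along the pixel's ray), 0 where there is no reading), "fx", "fy", "cx", "cy" (pixels), "dist_coeffs" ([k1, k2, p1, p2, k3] as OpenCV has them; the pictures are not rectified), "eye" and "rotation" of the camera in the world. Camera axes: x right, y up, looking along -z (the intrinsics and any distortion apply to the point x, -y, -z); pixel columns grow to the right and rows downward; lengths in m; the calibration is good to about 2 mm. A picture is of the moment at which its call begins.
- ctrl.close_job(): hands the job in, once; it reports no verdict.
Trained networks look in a picture, given as the dict that the camera call returned (one of the last four; its "shot" number tells which), for a name from the list of things; names that differ only in an ending like _2 or _b are one class to them, and where a whole thing is asked for, a point or a joint stands for the part that bears it (a point fixed in the world has none). Each returns a list of dicts, best first, with "conf" (0 to 1); they miss things now and then, are a little off and sometimes report something else, mostly with a low value. They report only what shows in the picture. A call takes as long as a camera call. They do not tell look-alikes from the thing itself.
- spotter.masks_of(label, picture): "pixels" (400x640 bool, what is visible of it) and "position" ([column, row] in pixels, amid what is visible of it).
The state is a dict: "clock": time; "q": joint angles; "qvel": joint speeds; "joint_efforts": joint torques, N m; "tcp_pos": TCP position; "ee_rot": TCP orientation; "contact_force": force on the tool from outside, world axes, zero at the start; "ft_torque": the same for the moment, N m; "width": finger opening in m.
Only numpy, scipy, OpenCV 4.12 (cv2) and the standard library are available. Lean on these libraries where they do the work, as an engineer would, in place of code of your own. Each camera call takes 0.05 s, during which the arm holds its last target.

TASK

The ratchet row clamp on the bench is shut: throw its holding pawl right back off the wheel and, with the knob, turn the wheel backwards until the jaw is open as far as it goes. Stand every flanged pipe stub from the bench upright in a bay of its own, in any bays, and only then drop the pawl back into the teeth and wind the wheel up until the jaw holds all the stubs tight against the fence. Leave the other things on the bench where they are.

Things in the scene. Friction and masses are not known exactly. Their poses are not given: they have to be found in the camera images.
- stub1_center (a point): steel pipe stub standing upright: tube 38 mm across on a round heavy flange foot 56 mm across and 14 mm thick, 85 mm tall in all, 0.3 kg; the point is on its axis at half height, 42.5 mm above its underside, z up its axis. Two to four such stubs are on the bench; an absent one reads None
- stub2_center (a point): steel pipe stub standing upright: tube 38 mm across on a round heavy flange foot 56 mm across and 14 mm thick, 85 mm tall in all, 0.3 kg; the point is on its axis at half height, 42.5 mm above its underside, z up its axis. Two to four such stubs are on the bench; an absent one reads None
- stub3_center (a point): steel pipe stub standing upright: tube 38 mm across on a round heavy flange foot 56 mm across and 14 mm thick, 85 mm tall in all, 0.3 kg; the point is on its axis at half height, 42.5 mm above its underside, z up its axis. Two to four such stubs are on the bench; an absent one reads None
- stub4_center (a point): steel pipe stub standing upright: tube 38 mm across on a round heavy flange foot 56 mm across and 14 mm thick, 85 mm tall in all, 0.3 kg; the point is on its axis at half height, 42.5 mm above its underside, z up its axis. Two to four such stubs are on the bench; an absent one reads None
- bay1 (a point): bay 1 of four in a row, 66 mm apart, in the ratchet row clamp (grey base plate, 8 mm thick). The point is on the plate's top, under the centre of a stub whose foot touches the fence. x points to the fence, away from jaw and wheel; y runs along the row, from bay 4 to bay 1; z up. Any stub may go in any bay
- bay2 (a point): bay 2 of four in a row, 66 mm apart, in the ratchet row clamp (grey base plate, 8 mm thick). The point is on the plate's top, under the centre of a stub whose foot touches the fence. x points to the fence, away from jaw and wheel; y runs along the row, from bay 4 to bay 1; z up. Any stub may go in any bay
- bay3 (a point): bay 3 of four in a row, 66 mm apart, in the ratchet row clamp (grey base plate, 8 mm thick). The point is on the plate's top, under the centre of a stub whose foot touches the fence. x points to the fence, away from jaw and wheel; y runs along the row, from bay 4 to bay 1; z up. Any stub may go in any bay
- bay4 (a point): bay 4 of four in a row, 66 mm apart, in the ratchet row clamp (grey base plate, 8 mm thick). The point is on the plate's top, under the centre of a stub whose foot touches the fence. x points to the fence, away from jaw and wheel; y runs along the row, from bay 4 to bay 1; z up. Any stub may go in any bay
- fence_top (a point): middle of the top edge of the fence's face; the face is 28 mm along +x from the bay points and the fence 24 mm high above the plate; axes as the bays. Low dividers (4 mm thick, 18 mm above the plate) run from the fence to 18 mm before the bay points and leave each bay 62 mm wide
- jaw_face (a point): aluminium jaw bar across all four bays, top 31 mm above the bench; the point is at the middle of the face that presses the feet to the fence; axes as the bays. It is geared to the wheel: it stands at x = -23 mm - 18 mm x (wheel joint in rad) in a bay's frame, so stubs are tight at wheel joint about 0.28, and -67 mm when fully open
- wheel_axis (a point): on the upright axis of the steel ratchet wheel (152 mm disc, 24 saw teeth on its upper face near the rim, tops 52 mm above the bench), 80 mm above the bench; axes as the bays; it lies 125 mm before the middle of the row
- ratchet_wheel (a joint): angle of the ratchet wheel, rad: 0 fully shut, 2.44 fully open; grows as it is turned backwards (counter-clockwise from above, opening the jaw). Clockwise winds the jaw shut, clicking under the pawl each 0.262 rad (last click at about 0.33); the pawl blocks backward turning while it is down. It stays where it is left (friction 0.12 N m)
- knob_grip (a point): black crank knob of the wheel, an upright round grip 24 mm across, 48 mm tall (52 to 100 mm above the bench), that spins freely on its pin 42 mm from the wheel axis; the point is on its axis 80 mm above the bench. It moves on a circle about the wheel axis, at angle 2.79 rad + the wheel joint from the bays' x axis, counter-clockwise
- pawl (a joint): angle of the holding pawl, rad: 0 lying down in the teeth (up to 0.1 when riding on a tooth), grows as its free end is lifted, 1.95 thrown right back against its stop; past about 1.6 it stays back by its own weight, before that it falls down again
- pawl_hinge (a point): on the level hinge of the pawl, 62 mm above the bench; axes as the bays; the hinge line runs along y; the pawl's arm points to +x when down and swings up and over towards -x
- pawl_grip (a point): middle of the free part of the pawl's handle, a level steel bar 12 mm across and about 50 mm long along y, sticking out sideways (+y) from the arm's free end, 60 mm from the hinge line; the point lies 38 mm to +y of the arm's middle; y along the bar, x away from the hinge
- tape: roll of tape lying flat, 68 mm across, 22 mm high; a bystander, to be left alone; origin at its underside
- hammer: hammer lying down, about 250 mm; a bystander, to be left alone; origin at its underside
- wrench: spanner lying down; a bystander, to be left alone; origin at its underside
- brush: brush lying down; a bystander, to be left alone; origin at its underside
- spray: grey spray can, 56 mm across, 150 mm tall; a bystander, to be left alone; origin at its underside
- jar: glass jar with steel lid, 70 mm across, 90 mm tall; a bystander, to be left alone; origin at its underside
- driver: screwdriver lying down; a bystander, to be left alone; origin at its underside
Mind the look-alikes: they are no part of the job. Leave any yellow look-alike of the part that bears stub1_center alone.

How it is judged:
On the way, in this order (a step that is already met when the one before it is completed fails the run):
1. the pawl is thrown right back and stays there (value of joint pawl above 1.6 rad), for 0.3 s.
2. the wheel is turned backwards until the jaw is open (value of joint ratchet_wheel above 2.2 rad), for 0.2 s.
3. every stub stands upright in a bay while the jaw is open (x of stub1_center in the frame of bay1 between -0.042 and 0.006 m and z of stub1_center in the frame of bay1 between 0.037 and 0.048 m and (y of stub1_center in the frame of bay1 between -0.007 and 0.007 m or y of stub1_center in the frame of bay2 between -0.007 and 0.007 m or y of stub1_center in the frame of bay3 between -0.007 and 0.007 m or y of stub1_center in the frame of bay4 between -0.007 and 0.007 m) and angle between each of stub1_center, stub2_center, stub3_center, stub4_center's own z axis and vertical below 0.08 rad and x of stub2_center in the frame of bay1 between -0.042 and 0.006 m and z of stub2_center in the frame of bay1 between 0.037 and 0.048 m and (y of stub2_center in the frame of bay1 between -0.007 and 0.007 m or y of stub2_center in the frame of bay2 between -0.007 and 0.007 m or y of stub2_center in the frame of bay3 between -0.007 and 0.007 m or y of stub2_center in the frame of bay4 between -0.007 and 0.007 m) and x of stub3_center in the frame of bay1 between -0.042 and 0.006 m and z of stub3_center in the frame of bay1 between 0.037 and 0.048 m and (y of stub3_center in the frame of bay1 between -0.007 and 0.007 m or y of stub3_center in the frame of bay2 between -0.007 and 0.007 m or y of stub3_center in the frame of bay3 between -0.007 and 0.007 m or y of stub3_center in the frame of bay4 between -0.007 and 0.007 m) and x of stub4_center in the frame of bay1 between -0.042 and 0.006 m and z of stub4_center in the frame of bay1 between 0.037 and 0.048 m and (y of stub4_center in the frame of bay1 between -0.007 and 0.007 m or y of stub4_center in the frame of bay2 between -0.007 and 0.007 m or y of stub4_center in the frame of bay3 between -0.007 and 0.007 m or y of stub4_center in the frame of bay4 between -0.007 and 0.007 m) and value of joint ratchet_wheel above 1 rad), for 0.2 s.
At the end, for the whole second after the job is handed in: every stub on the bench stands upright (within 0.08 rad) in a bay (within 7 mm along the row), its foot within 5 mm of the fence; the wheel is wound to below 0.40 rad, so that the jaw is within about 2 mm of all the feet, and the pawl is down in the teeth (below 0.2 rad) (x of stub1_center in the frame of bay1 between -0.005 and 0.005 m and z of stub1_center in the frame of bay1 between 0.037 and 0.048 m and (y of stub1_center in the frame of bay1 between -0.007 and 0.007 m or y of stub1_center in the frame of bay2 between -0.007 and 0.007 m or y of stub1_center in the frame of bay3 between -0.007 and 0.007 m or y of stub1_center in the frame of bay4 between -0.007 and 0.007 m) and angle between each of stub1_center, stub2_center, stub3_center, stub4_center's own z axis and vertical below 0.08 rad and x of stub2_center in the frame of bay1 between -0.005 and 0.005 m and z of stub2_center in the frame of bay1 between 0.037 and 0.048 m and (y of stub2_center in the frame of bay1 between -0.007 and 0.007 m or y of stub2_center in the frame of bay2 between -0.007 and 0.007 m or y of stub2_center in the frame of bay3 between -0.007 and 0.007 m or y of stub2_center in the frame of bay4 between -0.007 and 0.007 m) and x of stub3_center in the frame of bay1 between -0.005 and 0.005 m and z of stub3_center in the frame of bay1 between 0.037 and 0.048 m and (y of stub3_center in the frame of bay1 between -0.007 and 0.007 m or y of stub3_center in the frame of bay2 between -0.007 and 0.007 m or y of stub3_center in the frame of bay3 between -0.007 and 0.007 m or y of stub3_center in the frame of bay4 between -0.007 and 0.007 m) and x of stub4_center in the frame of bay1 between -0.005 and 0.005 m and z of stub4_center in the frame of bay1 between 0.037 and 0.048 m and (y of stub4_center in the frame of bay1 between -0.007 and 0.007 m or y of stub4_center in the frame of bay2 between -0.007 and 0.007 m or y of stub4_center in the frame of bay3 between -0.007 and 0.007 m or y of stub4_center in the frame of bay4 between -0.007 and 0.007 m) and value of joint ratchet_wheel below 0.4 rad and value of joint pawl below 0.2 rad); the robot touches nothing.
It fails at once if a bystander is pushed more than 6 cm from its place (distance of any of tape, hammer, wrench, brush, spray, jar, driver from where it was at the start of the episode above 0.06 m).
Of stub1, stub2, stub3, stub4 only 2 to 4 are there at a start; the rules pass over those that are not, and their reading is None.
At some moment in a run one of stub1, stub2, stub3, stub4 may be knocked a few centimetres aside while the robot is not near it.
Once in a run the grip may slacken for a moment while it holds something.
It also fails if it takes over 210 s, if anything falls off the work surface, if the arm or the gripper's body presses on something with over 40 N, if the wrist force passes 120 N, or if a joint passes its speed limit or range.

## Working session

There is one attempt and no reset: what is moved stays moved. The work goes in short steps, Python scripts to look and compute and a shell command to move; the robot and the scene stay as the last step left them, time stands still between calls to the robot, and variables do not carry over. Pictures are saved under pics/ and viewed, and the job is handed in when it is done.

```bash
ls; mkdir -p pics
python3 - <<'E'
from station import sensors,get_image,ctrl,spotter
import cv2
print(sensors.state())
for n in ["side","top","wrist"]:
    p=get_image(n); cv2.imwrite(f"pics/a_{n}.png",p["pixels"][:,:,::-1]); print(n,p["eye"],p["rotation"],p["fx"],p["dist_coeffs"])
E
```

```text
pics
{'clock': 0.0, 'q': array([-1.51708253e+00,  1.59065347e-01,  1.59825182e+00,  9.28841820e-07,
        1.38619424e+00, -2.10092139e-01]), 'qvel': array([ 0.00135336, -0.00110977, -0.00103204, -0.00047395,  0.00021607,
        0.00010592]), 'joint_efforts': array([-5.64330567e-04, -3.85563040e+01, -3.22113669e+01,  7.00289779e-02,
        3.76438920e-02, -1.13180181e-04]), 'tcp_pos': array([ 0.14988573, -0.5544869 ,  0.22759994]), 'ee_rot': array([ 0.43041205,  0.56185733, -0.42938025,  0.56097631]), 'contact_force': array([-0.53836413,  0.49105014, -0.34432128]), 'ft_torque': array([-0.01705631, -0.00793439,  0.06483843]), 'width': 0.09202988652093928}
side [-0.03495687  1.11648046  0.81112884] [-0.12251555  0.48450089  0.84011685 -0.21083765] 475.98987447428914 [0.0336187 0.        0.        0.        0.       ]
top [0.36196699 0.00959886 1.35933303] [-0.05153712  0.05592207  0.7076696  -0.70243889] 446.1202698460646 [-0.00412456  0.          0.          0.          0.        ]
wrist [ 0.22976858 -0.53259738  0.38362781] [-0.11594777  0.09001135 -0.60094371  0.7856976 ] 282.22385815481584 [-0.04989347  0.          0.          0.          0.        ]
```

View pics/a_top.png

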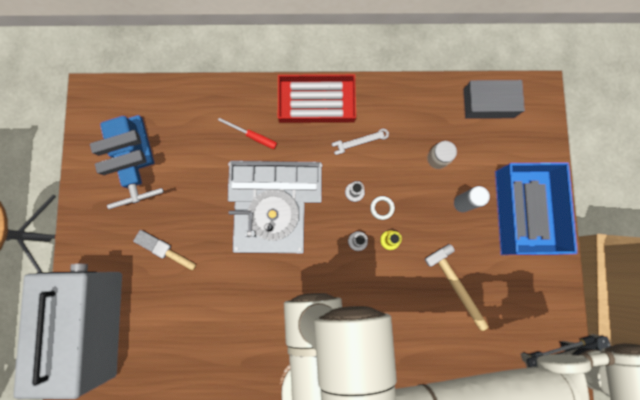

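View pics/a_side.png

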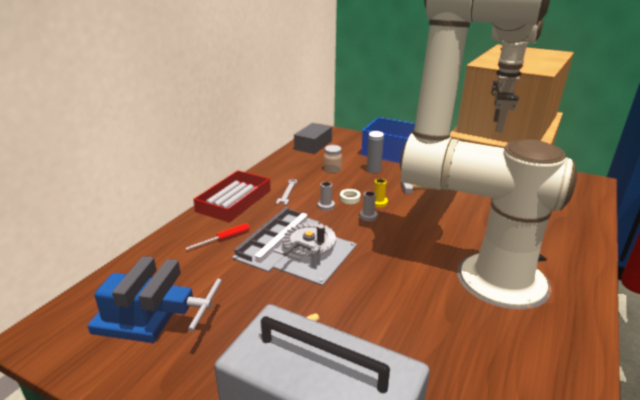

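View pics/a_wrist.png

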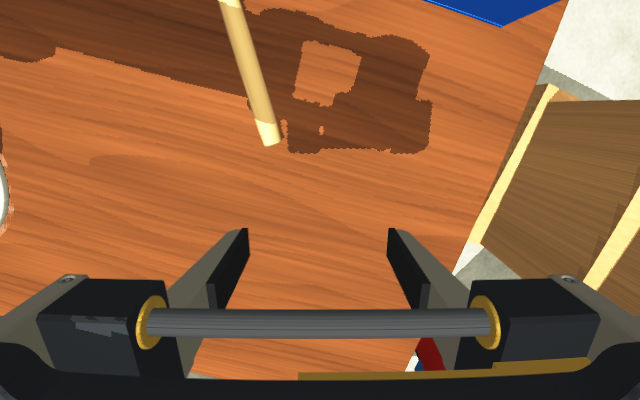

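```bash
cat > h.py <<'E'
import numpy as np, cv2
from scipy.spatial.transform import Rotation as R
from station import sensors,get_image,ctrl,spotter
def K(p): return np.array([[p["fx"],0,p["cx"]],[0,p["fy"],p["cy"]],[0,0,1.]])
def rot(p):
    r=np.array(p["rotation"]); return R.from_quat(r).as_matrix() if r.size==4 else r.reshape(3,3)
def pts(p,uv,z=None):
    uv=np.asarray(uv,float).reshape(-1,2)
    if z is None: z=p["range_z"][uv[:,1].astype(int),uv[:,0].astype(int)]
    n=cv2.undistortPoints(uv.reshape(-1,1,2),K(p),np.array(p["dist_coeffs"],float)).reshape(-1,2)
    c=np.stack([n[:,0]*z,-n[:,1]*z,-np.ones(len(n))*z],1)
    return c@rot(p).T+np.array(p["eye"])
def cloud(p,m=None):
    m=(p["range_z"]>0) if m is None else (m&(p["range_z"]>0))
    v,u=np.nonzero(m); return pts(p,np.stack([u,v],1)), np.stack([u,v],1)
def ray_at_z(p,uv,z):
    a=pts(p,[uv],np.array([1.]))[0]; e=np.array(p["eye"]); d=a-e
    return e+d*(z-e[2])/d[2]
def proj(p,X):
    X=np.atleast_2d(X); c=(X-np.array(p["eye"]))@rot(p); c=c*[1,-1,-1]
    return cv2.projectPoints(c.reshape(-1,1,3),np.zeros(3),np.zeros(3),K(p),np.array(p["dist_coeffs"],float))[0].reshape(-1,2)
def crop(p,box,name,s=5):
    u0,v0,u1,v1=box; im=p["pixels"][v0:v1,u0:u1,::-1]
    cv2.imwrite(name,cv2.resize(im,None,fx=s,fy=s,interpolation=cv2.INTER_CUBIC))
def down(yaw):
    # tool x down, tool z (opening) along world heading yaw
    x=np.array([0,0,-1.]); z=np.array([np.cos(yaw),np.sin(yaw),0]); y=np.cross(z,x)
    return R.from_matrix(np.stack([x,y,z],1))
def go(pos,yaw=None,rotm=None):
    s=sensors.state(); r0=R.from_quat(s["ee_rot"])
    d=r0.inv().apply(np.array(pos)-s["tcp_pos"])*1000
    out=dict(d=d.round(1))
    if yaw is not None:
        c=[(r0.inv()*down(y)).as_rotvec() for y in (yaw,yaw+np.pi)]
        out["a"]=[x.round(4) for x in c]
    print("dx dy dz",d.round(1),"a",out.get("a"),"yaw now",tcpyaw(s)); return d
def tcpyaw(s=None):
    s=s or sensors.state(); z=R.from_quat(s["ee_rot"]).as_matrix()[:,2]; return float(np.arctan2(z[1],z[0]).round(4))
E
python3 - <<'E'
from h import *
top=get_image("top"); side=get_image("side")
for l in ["stub1_center","pawl","ratchet_wheel","jaw_face","knob_grip","pawl_grip","tape","jar","hammer","spray","wrench","driver","brush"]:
    for n,p in (("top",top),("side",side)):
        for r in spotter.masks_of(l,p)[:6]:
            c,_=cloud(p,r["pixels"])
            print(l,n,round(r["conf"],2),np.round(r["position"]), r["pixels"].sum(), np.median(c,0).round(3) if len(c) else None, c[:,2].max().round(3) if len(c) else None)
crop(top,(220,150,330,260),"pics/b_clamp.png",6)
crop(top,(330,165,410,260),"pics/b_stubs.png",6)
crop(side,(220,160,420,290),"pics/b_side.png",4)
c,uv=cloud(top); m=(uv[:,0]>220)&(uv[:,0]<330)&(uv[:,1]>150)&(uv[:,1]<260)
print(np.histogram(c[m][:,2],bins=np.arange(-.005,.11,.005)))
E
```

```text
stub1_center top 0.8 [358. 238.] 229 [ 0.434 -0.116  0.082] 0.091
stub1_center top 0.55 [388. 236.] 294 [ 0.436 -0.211  0.069] 0.091
stub1_center top 0.37 [440. 156.] 576 [ 0.685 -0.367  0.085] 0.096
stub1_center side 0.82 [369. 208.] 417 [ 0.429 -0.107  0.035] 0.087
stub1_center side 0.66 [380. 192.] 301 [ 0.429 -0.204  0.046] 0.088
pawl top 0.69 [249. 212.] 210 [0.513 0.206 0.068] 0.074
pawl side 0.65 [298. 248.] 191 [0.512 0.204 0.066] 0.073
pawl side 0.46 [297. 248.] 5380 [0.539 0.18  0.013] 0.099
ratchet_wheel top 0.62 [274. 214.] 1969 [0.513 0.13  0.044] 0.102
ratchet_wheel side 0.91 [311. 238.] 1137 [0.507 0.144 0.045] 0.099
jaw_face top 0.93 [274. 186.] 584 [0.602 0.128 0.029] 0.039
jaw_face side 0.64 [277. 240.] 546 [0.599 0.167 0.028] 0.051
jaw_face side 0.61 [286. 193.] 141 [ 0.745 -0.124  0.005] 0.009
knob_grip top 0.59 [269. 201.] 7041 [0.558 0.139 0.011] 0.102
knob_grip side 0.6 [319. 235.] 114 [0.467 0.15  0.077] 0.099
pawl_grip top 0.53 [249. 215.] 175 [0.513 0.202 0.068] 0.074
pawl_grip side 0.46 [300. 243.] 241 [0.508 0.203 0.066] 0.073
tape top 0.71 [388. 211.] 146
[... 745 characters left out ...]
 top 0.9 [358. 141.] 307 [ 0.747 -0.125  0.005] 0.013
wrench side 0.29 [296. 245.] 5375 [0.539 0.18  0.013] 0.099
driver top 0.79 [259. 139.] 388 [0.758 0.182 0.018] 0.028
driver top 0.67 [160. 246.] 659 [0.419 0.474 0.017] 0.026
driver side 0.74 [231. 235.] 317 [0.754 0.188 0.017] 0.028
brush side 0.57 [315. 316.] 41 [0.361 0.381 0.016] 0.02
(array([2883, 2409, 2266,  466,   84,  169,  472,  405,  226,  895,  539,
        225,   44,   46,  137,   46,    2,    1,    4,    6,   15,    3]), array([-0.005,  0.   ,  0.005,  0.01 ,  0.015,  0.02 ,  0.025,  0.03 ,
        0.035,  0.04 ,  0.045,  0.05 ,  0.055,  0.06 ,  0.065,  0.07 ,
        0.075,  0.08 ,  0.085,  0.09 ,  0.095,  0.1  ,  0.105]))
```

View pics/b_clamp.png

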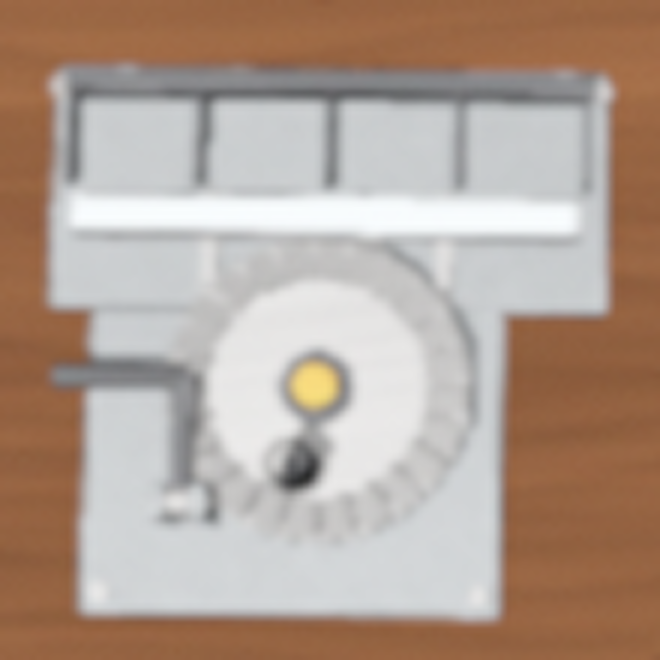

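View pics/b_stubs.png

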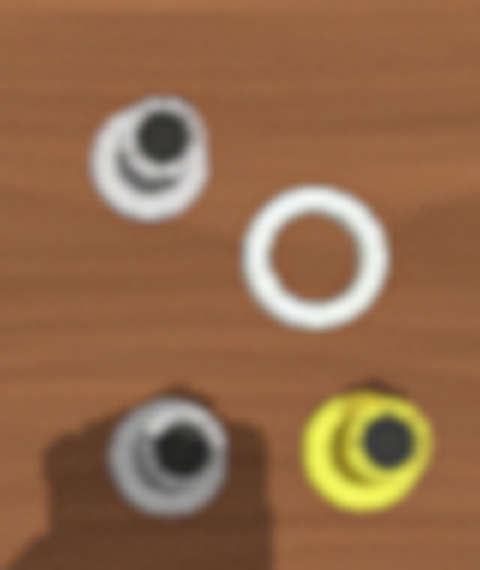

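View pics/b_side.png

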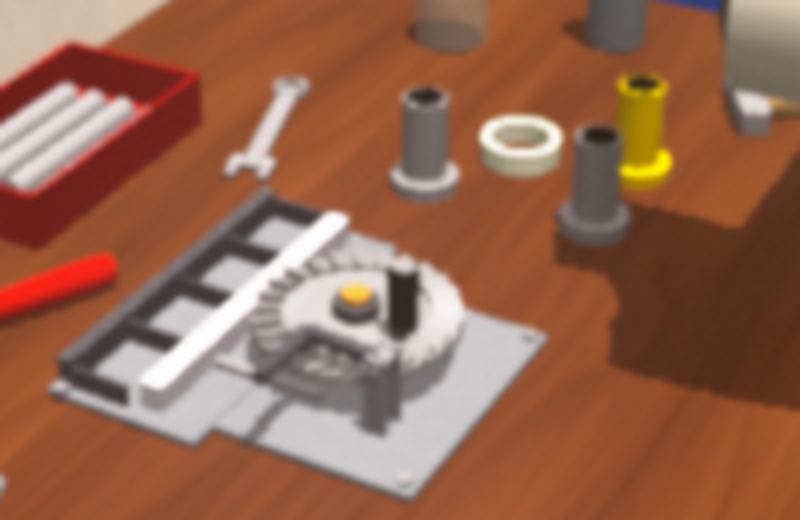

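Run:
```python
from h import *
s=sensors.state(); r0=R.from_quat(s["ee_rot"]); print(r0.as_matrix().round(3), tcpyaw(s))
w=get_image("wrist"); print("cam in tool", r0.inv().apply(np.array(w["eye"])-s["tcp_pos"]).round(4)); print((r0.inv().as_matrix()@rot(w)).round(3))
top=get_image("top"); c,uv=cloud(top)
m=(uv[:,0]>220)&(uv[:,0]<330)&(uv[:,1]>150)&(uv[:,1]<260); c=c[m]
j=c[(c[:,2]>.024)&(c[:,2]<.038)&(c[:,0]<.625)&(c[:,0]>.58)]
print(cv2.minAreaRect((j[:,:2]*1000).astype(np.float32)))
hub=c[(np.abs(c[:,0]-.513)<.02)&(np.abs(c[:,1]-.13)<.02)]; print(hub[:,2].round(3))
go([.48,.12,.33],0.0)
```

```text
[[-0.     0.965  0.261]
 [ 0.     0.261 -0.965]
 [-1.    -0.    -0.   ]] -1.307
cam in tool [-0.1559  0.0829 -0.0006]
[[ 0.     0.291 -0.957]
 [ 0.001  0.957  0.291]
 [ 1.    -0.001  0.   ]]
((603.2658081054688, 130.0595703125), (264.0487365722656, 42.07765579223633), 89.58662414550781)
[0.052 0.045 0.045 0.051 0.045 0.048 0.042 0.05  0.052 0.051 0.053 0.058
 0.058 0.055 0.043 0.046 0.045 0.048 0.04  0.049 0.057 0.05  0.054 0.053
 0.057 0.057 0.057 0.049 0.057 0.04  0.041 0.038 0.043 0.056 0.054 0.057
 0.066 0.058 0.055 0.06  0.053 0.051 0.054 0.045 0.045 0.044 0.049 0.056
 0.059 0.06  0.064 0.058 0.06  0.055 0.063 0.056 0.056 0.05  0.045 0.042
 0.054 0.051 0.054 0.059 0.058 0.059 0.061 0.065 0.062 0.057 0.051 0.055
 0.04  0.048 0.055 0.052 0.061 0.059 0.062 0.062 0.061 0.06  0.061 0.053
 0.053 0.055 0.04  0.042 0.055 0.057 0.056 0.056 0.063 0.061 0.062 0.063
 0.059 0.052 0.054 0.05  0.047 0.043 0.056 0.056 0.052 0.06  0.06  0.064
 0.063 0.058 0.058 0.048 0.056 0.053 0.045 0.043 0.051 0.054 0.053 0.061
 0.064 0.065 0.056 0.054 0.054 0.055 0.044 0.044 0.042 0.044 0.057 0.051
 0.049 0.055 0.061 0.053 0.052 0.056 0.055 0.052 0.044 0.043 0.042 0.043
 0.047 0.052 0.052 0.053 0.056 0.06  0.058 0.046 0.042 0.047 0.04  0.043
 0.038 0.039 0.043 0.043 0.052 0.052 0.043 0.039 0.041 0.044 0.04  0.041
 0.041 0.041 0.043 0.041 0.037 0.043 0.046 0.042 0.04  0.04  0.047 0.041
 0.038 0.038]
dx dy dz [-101.4  494.7 -565.7] a [array([-1.307,  0.   ,  0.   ]), array([ 1.8346,  0.    , -0.    ])] yaw now -1.307
```

```bash
python3 -m crank '[{"dx":-40},{"dx":-80},{"dx":-100,"dy":150,"dz":-100,"ax":-0.4},{"dx":-100,"dy":250,"dz":-200,"ax":-0.6},{"dx":-100,"dy":300,"dz":-280,"ax":-0.8},{"dx":-100,"dy":350,"dz":-350,"ax":-1.0},{"dx":-100,"dy":400,"dz":-430,"ax":-1.307},{"dx":-100,"dy":494,"dz":-565,"ax":-1.307},{"dx":-100,"dy":494,"dz":-565,"ax":-1.307},{"dx":-100,"dy":494,"dz":-565,"ax":-1.307}]'
python3 - <<'E'
from h import *
go([.48,.12,.33],0.0)
E
```

```text
dx dy dz [-101.4  494.7 -565.7] a [array([-1.307,  0.   ,  0.   ]), array([ 1.8346,  0.    , -0.    ])] yaw now -1.307schema error: expected keys dx, dy, dz, ax, ay, az
```

```bash
python3 -m crank '[{"dx":-50,"dy":0,"dz":0,"ax":0,"ay":0,"az":0},{"dx":-100,"dy":0,"dz":0,"ax":0,"ay":0,"az":0},{"dx":-100,"dy":250,"dz":-250,"ax":-0.6,"ay":0,"az":0},{"dx":-100,"dy":250,"dz":-250,"ax":-0.6,"ay":0,"az":0},{"dx":-100,"dy":250,"dz":-250,"ax":-0.6,"ay":0,"az":0},{"dx":-100,"dy":494,"dz":-565,"ax":-1.307,"ay":0,"az":0},{"dx":-100,"dy":494,"dz":-565,"ax":-1.307,"ay":0,"az":0},{"dx":-100,"dy":494,"dz":-565,"ax":-1.307,"ay":0,"az":0},{"dx":-100,"dy":494,"dz":-565,"ax":-1.307,"ay":0,"az":0},{"dx":-100,"dy":494,"dz":-565,"ax":-1.307,"ay":0,"az":0}]'
python3 - <<'E'
from h import *
go([.48,.12,.33],0.0)
E
```

```text
clock: 2.65
tcp_pos: [0.331, -0.1968, 0.3288]
ee_rot: [0.036, 0.706, -0.036, 0.707]
contact_force: [0.6, -0.0, -0.5]
width: 0.0923
dx dy dz [ -1.3 330.3 116.1] a [array([-0.1016,  0.001 ,  0.0007]), array([ 3.04e+00,  1.10e-03, -1.50e-03])] yaw now -0.1016
```

```bash
python3 -m crank '[{"dx":0,"dy":330,"dz":116,"ax":-0.1016,"ay":0,"az":0},{"dx":0,"dy":330,"dz":116,"ax":-0.1016,"ay":0,"az":0},{"dx":0,"dy":330,"dz":116,"ax":-0.1016,"ay":0,"az":0},{"dx":0,"dy":330,"dz":116,"ax":-0.1016,"ay":0,"az":0},{"dx":0,"dy":330,"dz":116,"ax":-0.1016,"ay":0,"az":0},{"dx":0,"dy":330,"dz":116,"ax":-0.1016,"ay":0,"az":0},{"dx":0,"dy":330,"dz":116,"ax":-0.1016,"ay":0,"az":0},{"dx":0,"dy":330,"dz":116,"ax":-0.1016,"ay":0,"az":0},{"dx":0,"dy":330,"dz":116,"ax":-0.1016,"ay":0,"az":0},{"dx":0,"dy":330,"dz":116,"ax":-0.1016,"ay":0,"az":0}]'
python3 - <<'E'
from h import *
go([.48,.12,.33],0.0)
w=get_image("wrist");cv2.imwrite("pics/c_w.png",w["pixels"][:,:,::-1])
np.savez("w1.npz",**{k:w[k] for k in ("pixels","range_z","fx","fy","cx","cy","dist_coeffs","eye","rotation")})
t=get_image("top");cv2.imwrite("pics/c_t.png",t["pixels"][:,:,::-1])
E
```

```text
clock: 3.65
tcp_pos: [0.4797, 0.1188, 0.3288]
ee_rot: [-0.0, 0.707, -0.001, 0.707]
contact_force: [0.3, -0.4, 0.5]
width: 0.0918
dx dy dz [-1.2  1.2  0.3] a [array([-0.0009,  0.001 ,  0.0013]), array([ 3.1407e+00,  2.1000e-03, -1.5000e-03])] yaw now -0.0009
```

View pics/c_w.png

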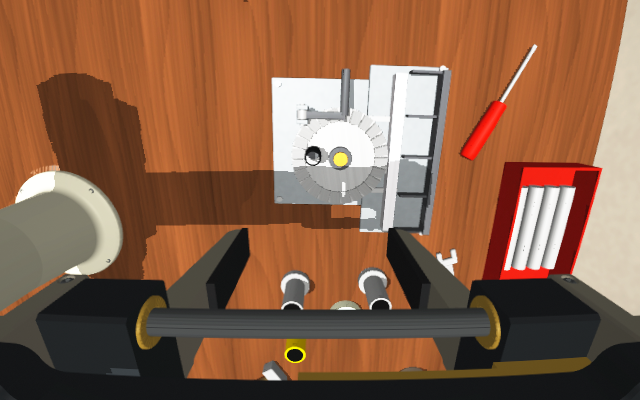

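View pics/c_t.png

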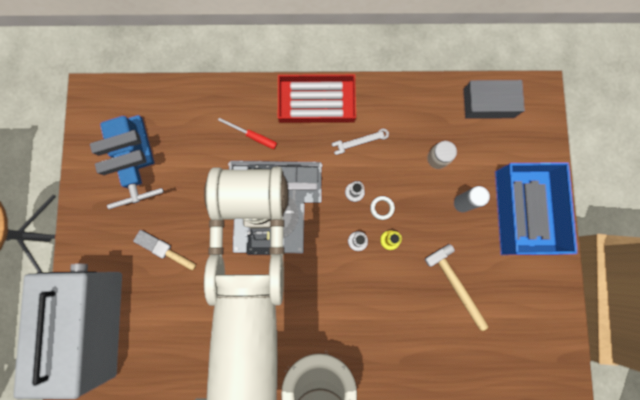

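Run:
```python
from h import *
w=dict(np.load("w1.npz"))
for k in ("fx","fy","cx","cy"): w[k]=float(w[k])
cv2.imwrite("pics/d_w.png",cv2.resize(w["pixels"][55:245,260:470,::-1],None,fx=3.5,fy=3.5,interpolation=cv2.INTER_CUBIC))
c,uv=cloud(w); hsv=cv2.cvtColor(w["pixels"],cv2.COLOR_RGB2HSV)
def sel(u0,v0,u1,v1): return (uv[:,0]>=u0)&(uv[:,0]<u1)&(uv[:,1]>=v0)&(uv[:,1]<v1)
b=sel(260,55,470,245)
t=b&(c[:,2]<.004)&(c[:,2]>-.02); print("bench z",np.median(c[sel(150,60,260,160)][:,2]), c[sel(150,60,260,160)][:,2].std())
g=b&(hsv[uv[:,1],uv[:,0],0]>18)&(hsv[uv[:,1],uv[:,0],0]<35)&(hsv[uv[:,1],uv[:,0],1]>120)&(hsv[uv[:,1],uv[:,0],2]>150)
print("gold px",uv[g].mean(0),c[g].mean(0),g.sum())
pl=b&(c[:,2]>.004)&(c[:,2]<.0115); print("plate",cv2.minAreaRect((c[pl][:,:2]*1000).astype(np.float32)), c[pl].min(0),c[pl].max(0))
k=b&(c[:,2]>.085); print("knob",uv[k].mean(0),c[k].mean(0),c[k][:,2].max(),k.sum())
# fence top
f=sel(420,60,455,240)&(c[:,2]>.027)&(c[:,2]<.037); print("fence",cv2.minAreaRect((c[f][:,:2]*1000).astype(np.float32)),c[f].mean(0))
j=sel(380,60,412,240)&(c[:,2]>.026)&(c[:,2]<.036); print("jaw",cv2.minAreaRect((c[j][:,:2]*1000).astype(np.float32)),c[j].mean(0))
h=sel(335,60,355,125)&(c[:,2]>.055)&(c[:,2]<.08); print("handle",cv2.minAreaRect((c[h][:,:2]*1000).astype(np.float32)),c[h].mean(0),c[h].min(0),c[h].max(0))
```

```text
bench z 2.8199069739054394e-05 0.000919211364174561
gold px [340.10625 158.74375] [0.51371922 0.134374   0.06156521] 160
plate ((568.4386596679688, 134.2371063232422), (285.5574645996094, 331.53277587890625), 87.99842071533203) [ 0.402028   -0.01211158  0.0040686 ] [0.73527286 0.27421755 0.01149863]
knob [381.70306513 219.95210728] [0.5184783  0.13186833 0.27771853] 0.33882684379301453 522
fence ((666.91015625, 130.6526336669922), (43.345001220703125, 267.7234191894531), 3.168750047683716) [0.67165281 0.14058096 0.03115707]
jaw ((608.9630737304688, 128.17034912109375), (50.865272521972656, 263.1852722167969), 4.067132949829102) [0.60349711 0.14147202 0.03037462]
handle ((516.9798583984375, 226.4841766357422), (68.19300842285156, 17.753061294555664), 81.00727081298828) [0.51624933 0.22572585 0.07030855] [0.50435747 0.19253613 0.06460794] [0.52447368 0.26031383 0.0737885 ]
```

View pics/d_w.png

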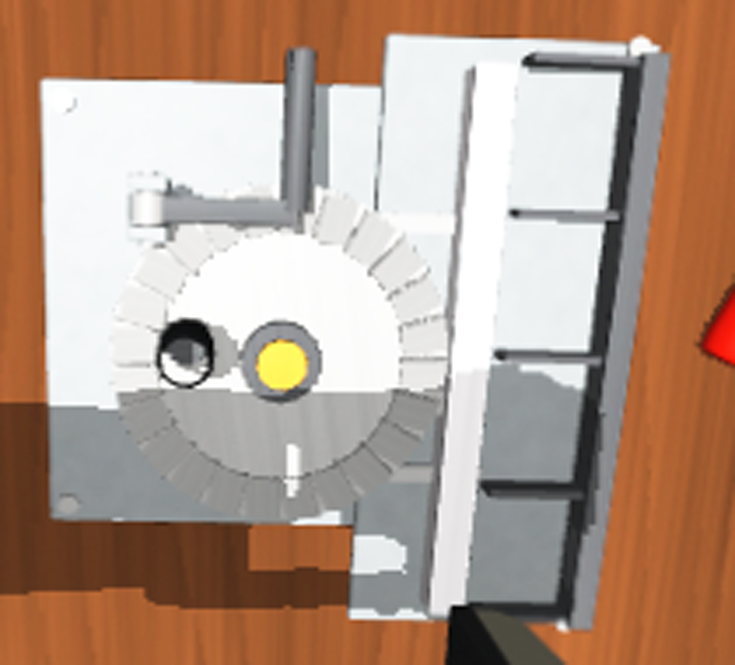

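```bash
cat > fit.py <<'E'
from h import *
w=dict(np.load("w1.npz"))
for k in ("fx","fy","cx","cy"): w[k]=float(w[k])
c,uv=cloud(w)
def sel(u0,v0,u1,v1): return (uv[:,0]>=u0)&(uv[:,0]<u1)&(uv[:,1]>=v0)&(uv[:,1]<v1)
def line(m,lab):
    q=c[m]; v=cv2.fitLine((q[:,:2]).astype(np.float32),cv2.DIST_HUBER,0,.001,.001).ravel()
    d=v[:2]*np.sign(v[1]); print(lab,len(q),"yaw",np.arctan2(-d[0],d[1]).round(4),"pt",v[2:].round(4),"z",q[:,2].mean().round(4)); return np.arctan2(-d[0],d[1]),q
b=sel(260,55,470,235)
X=c[:,0]
jy,jq=line(b&(X>.585)&(X<.63)&(c[:,2]>.028)&(c[:,2]<.034)&(c[:,1]>.03)&(c[:,1]<.25),"jaw")
fy,fq=line(b&(X>.65)&(X<.69)&(c[:,2]>.029)&(c[:,2]<.035)&(c[:,1]>.03)&(c[:,1]<.25),"fence")
hy,hq=line(b&(X>.5)&(X<.53)&(c[:,2]>.06)&(c[:,2]<.078)&(c[:,1]>.203)&(c[:,1]<.26),"handle")
for n,q in (("jaw",jq),("fence",fq)):
  for yaw in (jy,fy):
    e=np.array([np.cos(yaw),np.sin(yaw)]); s=q[:,:2]@e; print(n,"along x pct",np.percentile(s,[1,5,50,95,99]).round(4), "gold",(np.array([.5137,.1344])@e).round(4), "y",np.percentile(q[:,:2]@[-e[1],e[0]],[0.5,99.5]).round(4))
E
python3 fit.py
```

```text
jaw 1554 yaw -0.021 pt [0.6036 0.1466] z 0.0305
fence 1058 yaw -0.0253 pt [0.6723 0.1462] z 0.0314
handle 380 yaw -0.0499 pt [0.517 0.231] z 0.0703
jaw along x pct [0.5915 0.5922 0.6004 0.6087 0.6096] gold 0.5108 y [0.0435 0.262 ]
jaw along x pct [0.5908 0.5914 0.5997 0.608  0.6091] gold 0.5101 y [0.0461 0.2646]
fence along x pct [0.663  0.6635 0.669  0.6748 0.6756] gold 0.5108 y [0.0449 0.2631]
fence along x pct [0.6623 0.6629 0.6683 0.6741 0.6748] gold 0.5101 y [0.0478 0.2659]
```

```bash
cat >> h.py <<'E'
AX=np.array([.5137,.1344]); YAW=-.023
def C(x,y,z):  # clamp coords relative to wheel axis -> world
    e=np.array([np.cos(YAW),np.sin(YAW)]); n=np.array([-e[1],e[0]]); p=AX+x*e+y*n
    return np.array([p[0],p[1],z])
def inC(P):
    e=np.array([np.cos(YAW),np.sin(YAW)]); n=np.array([-e[1],e[0]]); d=np.asarray(P)[...,:2]-AX
    return np.stack([d@e,d@n],-1)
def overlay(p,name,box,s,jaw=.099,knob=2.79):
    u0,v0,u1,v1=box
    im=cv2.resize(p["pixels"][v0:v1,u0:u1,::-1],None,fx=s,fy=s,interpolation=cv2.INTER_CUBIC)
    def L(P,col):
        q=(proj(p,P)-[u0,v0]+.5)*s; cv2.polylines(im,[q.round().astype(np.int32)],False,col,1)
    L(np.array([C(.153,-.132,.032),C(.153,.132,.032)]),(0,0,255))
    for y in (-.132,-.066,0,.066,.132): L(np.array([C(.107,y,.026),C(.153,y,.026)]),(0,0,255))
    L(np.array([C(jaw,-.13,.031),C(jaw,.13,.031)]),(0,255,0))
    a=np.linspace(0,6.28,60)
    L(np.array([C(.076*np.cos(t),.076*np.sin(t),.052) for t in a]),(255,0,255))
    L(np.array([C(.042*np.cos(knob)+.012*np.cos(t),.042*np.sin(knob)+.012*np.sin(t),.1) for t in a]),(255,255,0))
    for y in (-.099,-.033,.033,.099): L(np.array([C(.125+.028*np.cos(t),y+.028*np.sin(t),.008) for t in a]),(255,128,0))
    cv2.imwrite(name,im)
E
python3 - <<'E'
from h import *
w=dict(np.load("w1.npz"))
for k in ("fx","fy","cx","cy"): w[k]=float(w[k])
overlay(w,"pics/e_w.png",(260,55,470,245),3.5)
E
```

```text
(no output)
```

View pics/e_w.png

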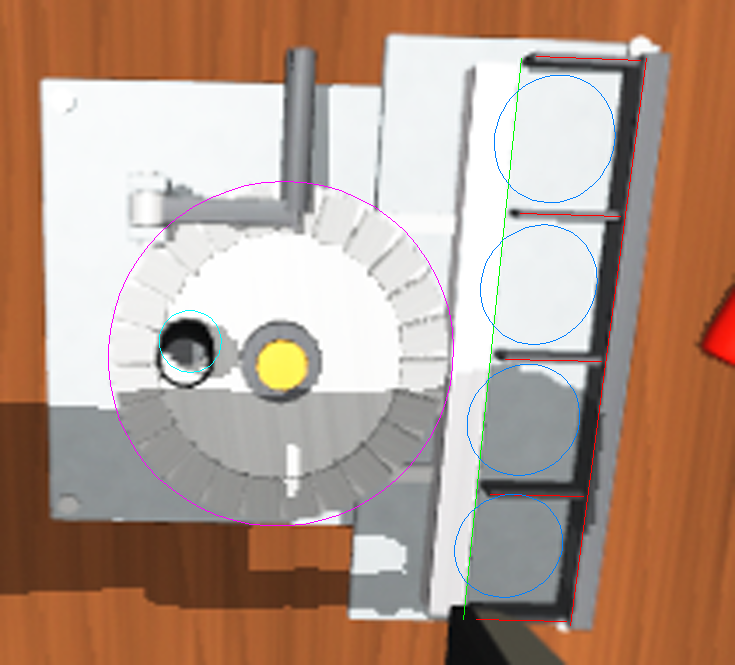

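Run:
```python
from h import *
print(inC(np.array([.517,.231])), C(.001,.103,.061))
go(C(.001,.103,.12),YAW); go(C(.001,.103,.061),YAW)
```

```text
[0.00107752 0.09665034] [0.51706853 0.23734976 0.061     ]
dx dy dz [208.9 119.3  36.7] a [array([0.0209, 0.0015, 0.001 ]), array([-3.1207e+00, -1.6000e-03,  2.3000e-03])] yaw now -0.0021
dx dy dz [267.9 119.3  36.7] a [array([0.0209, 0.0015, 0.001 ]), array([-3.1207e+00, -1.6000e-03,  2.3000e-03])] yaw now -0.0021
```

```bash
python3 -m crank '[{"dx":100,"dy":119,"dz":37,"ax":0.021,"ay":0.0015,"az":0.001},{"dx":100,"dy":119,"dz":37,"ax":0.021,"ay":0.0015,"az":0.001},{"dx":100,"dy":119,"dz":37,"ax":0.021,"ay":0.0015,"az":0.001},{"dx":200,"dy":119,"dz":37,"ax":0.021,"ay":0.0015,"az":0.001},{"dx":200,"dy":119,"dz":37,"ax":0.021,"ay":0.0015,"az":0.001},{"dx":209,"dy":119,"dz":37,"ax":0.021,"ay":0.0015,"az":0.001},{"dx":209,"dy":119,"dz":37,"ax":0.021,"ay":0.0015,"az":0.001},{"dx":209,"dy":119,"dz":37,"ax":0.021,"ay":0.0015,"az":0.001}]' 0.5
python3 - <<'E'
from h import *
go(C(.001,.103,.061),YAW)
w=get_image("wrist");cv2.imwrite("pics/f_w.png",w["pixels"][:,:,::-1])
E
```

```text
clock: 4.55
tcp_pos: [0.5191, 0.2366, 0.1226]
ee_rot: [0.009, 0.706, -0.008, 0.708]
contact_force: [-0.2, 0.2, 0.4]
width: 0.0461
dx dy dz [61.6  0.6 -2.3] a [array([-0.0015,  0.0037, -0.0008]), array([ 3.1401e+00, -1.3000e-03, -5.9000e-03])] yaw now -0.0245
```

View pics/f_w.png

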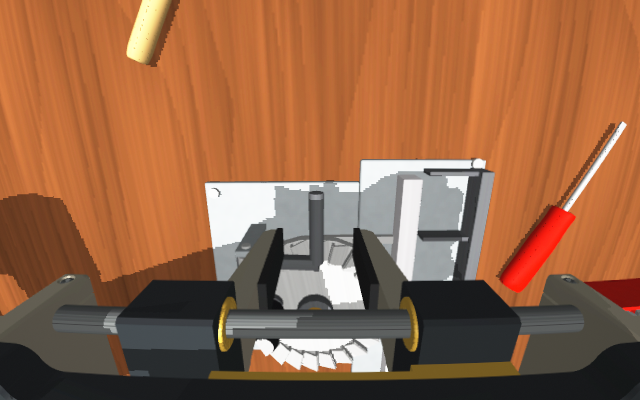

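```bash
python3 -m crank '[{"dx":40,"dy":0.6,"dz":-2,"ax":-0.001,"ay":0.004,"az":0},{"dx":62,"dy":0.6,"dz":-2,"ax":-0.001,"ay":0.004,"az":0},{"dx":62,"dy":0.6,"dz":-2,"ax":-0.001,"ay":0.004,"az":0},{"dx":62,"dy":0.6,"dz":-2,"ax":-0.001,"ay":0.004,"az":0}]'; python3 -m crank '[{"dx":0,"dy":0,"dz":0,"ax":0,"ay":0,"az":0},{"dx":0,"dy":0,"dz":0,"ax":0,"ay":0,"az":0},{"dx":0,"dy":0,"dz":0,"ax":0,"ay":0,"az":0},{"dx":0,"dy":0,"dz":0,"ax":0,"ay":0,"az":0},{"dx":0,"dy":0,"dz":0,"ax":0,"ay":0,"az":0}]' 0;python3 - <<'E'
from h import *
w=get_image("wrist");cv2.imwrite("pics/g_w.png",w["pixels"][:,:,::-1]);s=sensors.state();print(inC(s["tcp_pos"]),s["tcp_pos"])
E
```

```text
clock: 5.0
tcp_pos: [0.5198, 0.2378, 0.0639]
ee_rot: [0.009, 0.705, -0.008, 0.709]
contact_force: [0.0, -0.6, 0.2]
width: 0.046
clock: 5.5
tcp_pos: [0.518, 0.2379, 0.064]
ee_rot: [0.009, 0.707, -0.008, 0.707]
contact_force: [-7.4, -0.2, 6.5]
width: 0.0109
[0.00201259 0.10356631] [0.51809387 0.23789264 0.06402673]
```

View pics/g_w.png

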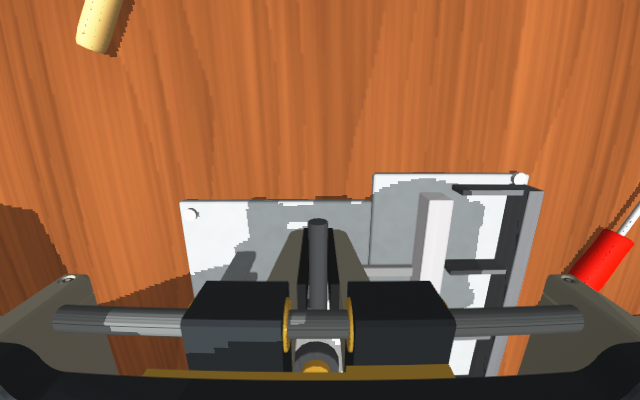

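```bash
python3 -m crank '[{"dx":-13.5,"dy":0,"dz":-2.5,"ax":0,"ay":0,"az":0},{"dx":-24.6,"dy":0,"dz":-7.2,"ax":0,"ay":0,"az":0},{"dx":-34.5,"dy":0,"dz":-14,"ax":0,"ay":0,"az":0},{"dx":-42.8,"dy":0,"dz":-22.6,"ax":0,"ay":0,"az":0},{"dx":-49.3,"dy":0,"dz":-32.6,"ax":0,"ay":0,"az":0},{"dx":-53.6,"dy":0,"dz":-43.8,"ax":0,"ay":0,"az":0},{"dx":-55.7,"dy":0,"dz":-55.6,"ax":0,"ay":0,"az":0},{"dx":-55.3,"dy":0,"dz":-67.6,"ax":0,"ay":0,"az":0},{"dx":-53.5,"dy":0,"dz":-76.4,"ax":0,"ay":0,"az":0},{"dx":-53.5,"dy":0,"dz":-76.4,"ax":0,"ay":0,"az":0}]';python3 - <<'E'
from h import *
w=get_image("wrist");cv2.imwrite("pics/h_w.png",w["pixels"][:,:,::-1]);s=sensors.state();print(inC(s["tcp_pos"]),s["tcp_pos"])
p=get_image("side");crop(p,(220,160,420,290),"pics/h_s.png",4)
E
```

```text
clock: 6.55
tcp_pos: [0.4431, 0.24, 0.1216]
ee_rot: [0.009, 0.705, -0.007, 0.709]
contact_force: [-2.4, -1.5, 15.0]
width: 0.011
[-0.07284467  0.10393396] [0.44326487 0.23998175 0.12160868]
```

View pics/h_w.png

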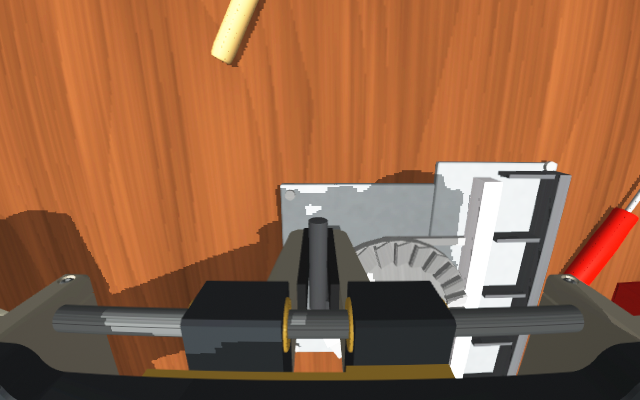

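View pics/h_s.png

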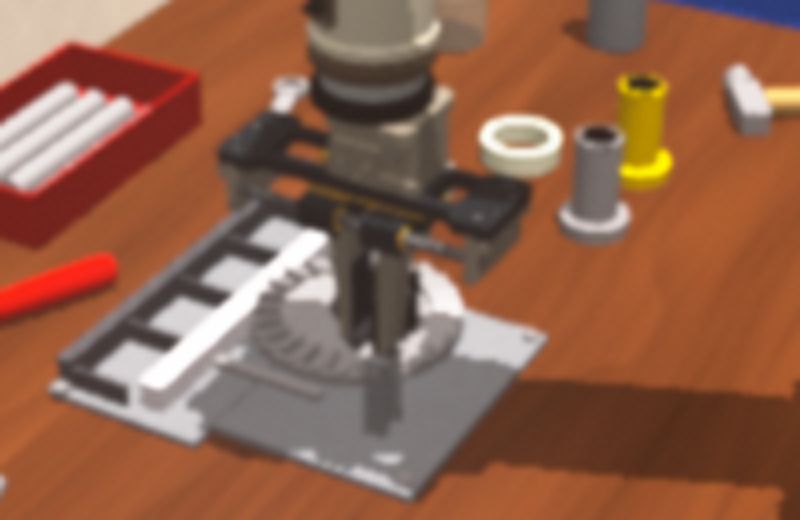

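```bash
python3 -m crank '[{"dx":0,"dy":0,"dz":-2,"ax":0,"ay":0,"az":0},{"dx":0,"dy":0,"dz":-2,"ax":0,"ay":0,"az":0},{"dx":0,"dy":0,"dz":-2,"ax":0,"ay":0,"az":0},{"dx":0,"dy":0,"dz":-2,"ax":0,"ay":0,"az":0},{"dx":-40,"dy":0,"dz":-2,"ax":0,"ay":0,"az":0},{"dx":-80,"dy":0,"dz":-2,"ax":0,"ay":0,"az":0},{"dx":-100,"dy":0,"dz":0,"ax":0,"ay":0,"az":0},{"dx":-100,"dy":0,"dz":0,"ax":0,"ay":0,"az":0},{"dx":-100,"dy":0,"dz":0,"ax":0,"ay":0,"az":0}]' 0.5;python3 - <<'E'
from h import *
w=get_image("wrist");cv2.imwrite("pics/i_w.png",w["pixels"][:,:,::-1]);s=sensors.state();print(inC(s["tcp_pos"]),s["tcp_pos"])
p=get_image("side");crop(p,(220,160,420,290),"pics/i_s.png",4)
overlay(w,"pics/i_o.png",(200,55,640,300),1.7,knob=2.96)
E
```

```text
clock: 7.55
tcp_pos: [0.4424, 0.2396, 0.2207]
ee_rot: [0.009, 0.705, -0.007, 0.709]
contact_force: [-0.2, 0.1, -0.7]
width: 0.046
[-0.0743369   0.10338898] [0.4417605  0.23947124 0.21975178]
```

View pics/i_o.png

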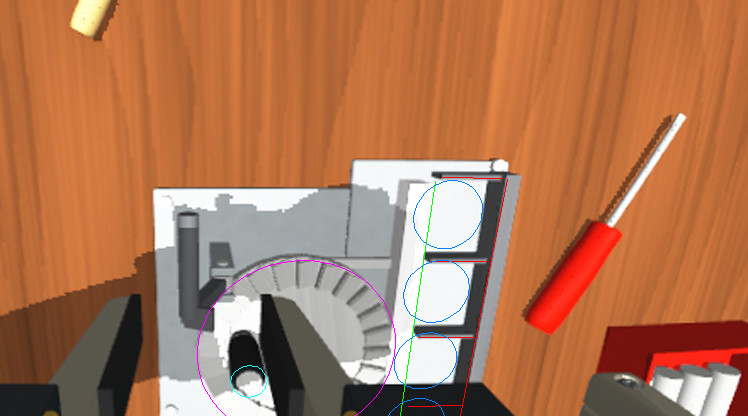

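View pics/i_s.png

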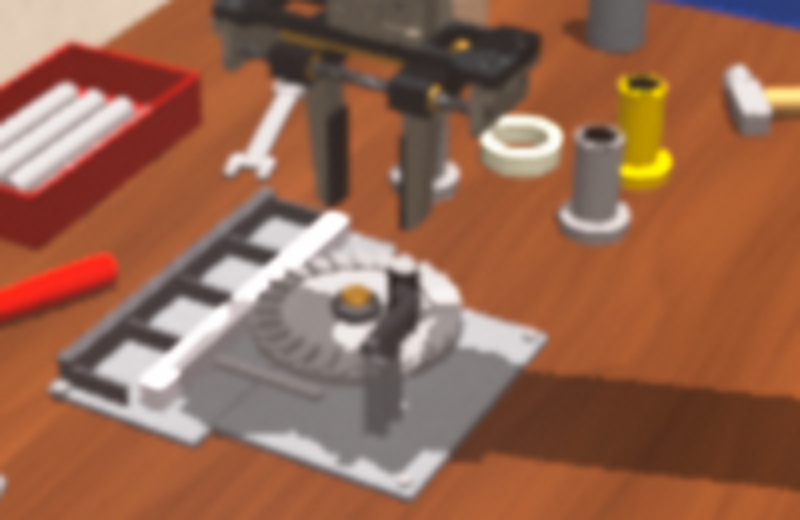

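Run:
```python
from h import *
go(C(-.0413,.0076,.14),YAW)
```

```text
dx dy dz [ 79.3 -95.8  33.1] a [array([ 0.0001,  0.0021, -0.0014]), array([-3.1414e+00,  2.2000e-03,  3.3000e-03])] yaw now -0.0229
```

```bash
python3 -m crank '[{"dx":0,"dy":-40,"dz":14,"ax":0,"ay":0,"az":0},{"dx":20,"dy":-96,"dz":33,"ax":0,"ay":0.002,"az":-0.001},{"dx":40,"dy":-96,"dz":33,"ax":0,"ay":0.002,"az":-0.001},{"dx":79,"dy":-96,"dz":33,"ax":0,"ay":0.002,"az":-0.001},{"dx":79,"dy":-96,"dz":33,"ax":0,"ay":0.002,"az":-0.001},{"dx":79,"dy":-96,"dz":33,"ax":0,"ay":0.002,"az":-0.001}]'
python3 - <<'E'
from h import *
go(C(-.0413,.0076,.083),YAW)
p=get_image("wrist");crop(p,(200,150,440,400),"pics/j.png",3)
E
```

```text
clock: 8.25
tcp_pos: [0.4712, 0.1429, 0.1393]
ee_rot: [0.008, 0.708, -0.008, 0.706]
contact_force: [0.8, -0.2, 0.9]
width: 0.0459
dx dy dz [56.3  0.1  1.6] a [array([ 0.0003, -0.0037, -0.0002]), array([-3.1413e+00,  4.0000e-04, -5.8000e-03])] yaw now -0.0227
```

View pics/j.png

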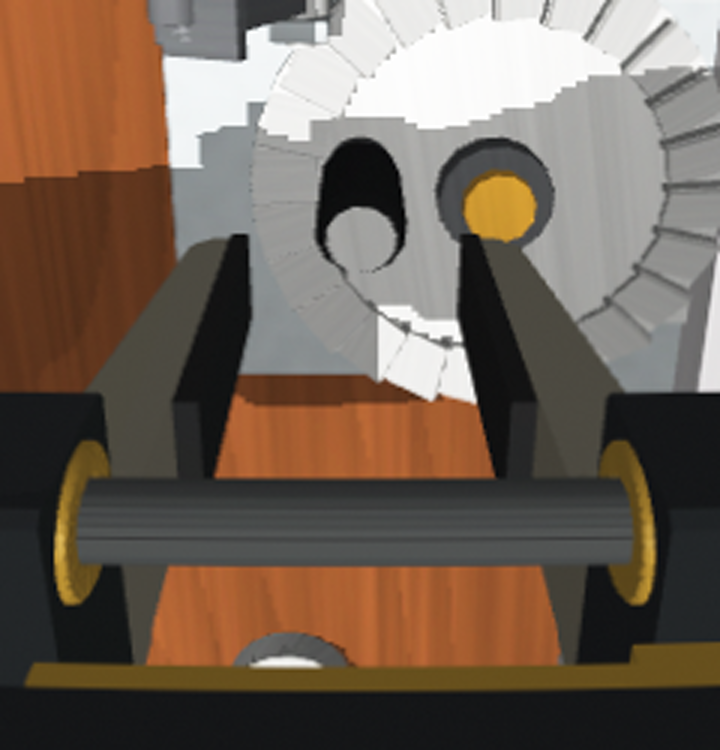

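```bash
python3 -m crank '[{"dx":40,"dy":0,"dz":1.6,"ax":0,"ay":-0.003,"az":0},{"dx":56,"dy":0,"dz":1.6,"ax":0,"ay":-0.003,"az":0},{"dx":56,"dy":0,"dz":1.6,"ax":0,"ay":-0.003,"az":0}]'; python3 -m crank '[{"dx":0,"dy":0,"dz":0,"ax":0,"ay":0,"az":0},{"dx":0,"dy":0,"dz":0,"ax":0,"ay":0,"az":0},{"dx":0,"dy":0,"dz":0,"ax":0,"ay":0,"az":0},{"dx":0,"dy":0,"dz":0,"ax":0,"ay":0,"az":0},{"dx":0,"dy":0,"dz":0,"ax":0,"ay":0,"az":0}]' 0;python3 - <<'E'
from h import *
s=sensors.state();q=inC(s["tcp_pos"]);print(q,s["tcp_pos"],np.arctan2(q[1],q[0]),np.hypot(*q))
r0=R.from_quat(s["ee_rot"]); a0=np.arctan2(q[1],q[0])
for j in np.arange(.4,2.41,.2): 
    a=2.79+j; d=r0.inv().apply(C(.042*np.cos(a),.042*np.sin(a),s["tcp_pos"][2])-s["tcp_pos"])*1000; print(j.round(2),d.round(1))
E
```

```text
clock: 8.6
tcp_pos: [0.4732, 0.1435, 0.0843]
ee_rot: [0.008, 0.707, -0.007, 0.707]
contact_force: [-1.0, 0.3, -0.0]
width: 0.0461
clock: 9.1
tcp_pos: [0.4728, 0.1438, 0.0858]
ee_rot: [0.008, 0.707, -0.007, 0.707]
contact_force: [-6.2, -0.3, 8.2]
width: 0.0233
[-0.04109425  0.00846308] [0.47281125 0.14380593 0.08581452] 2.9384890928417846 0.04195666244678216
0.4 [ -0.  -10.5  -0.9]
0.6 [ -0.  -18.8   0.3]
0.8 [ -0.  -26.7   3.2]
1.0 [ -0.  -33.8   7.6]
1.2 [ -0.  -40.   13.2]
1.4 [ -0.  -44.9  20.1]
1.6 [ -0.  -48.4  27.7]
1.8 [ -0.  -50.2  35.9]
2.0 [ -0.1 -50.4  44.3]
2.2 [ -0.1 -49.   52.5]
2.4 [ -0.1 -45.9  60.3]
```

```bash
python3 -m crank '[{"dx":0,"dy":-10.5,"dz":-0.9,"ax":0,"ay":0,"az":0},{"dx":0,"dy":-18.8,"dz":0.3,"ax":0,"ay":0,"az":0},{"dx":0,"dy":-26.7,"dz":3.2,"ax":0,"ay":0,"az":0},{"dx":0,"dy":-33.8,"dz":7.6,"ax":0,"ay":0,"az":0},{"dx":0,"dy":-40,"dz":13.2,"ax":0,"ay":0,"az":0},{"dx":0,"dy":-44.9,"dz":20.1,"ax":0,"ay":0,"az":0},{"dx":0,"dy":-48.4,"dz":27.7,"ax":0,"ay":0,"az":0},{"dx":0,"dy":-50.2,"dz":35.9,"ax":0,"ay":0,"az":0},{"dx":0,"dy":-50.4,"dz":44.3,"ax":0,"ay":0,"az":0},{"dx":0,"dy":-49,"dz":52.5,"ax":0,"ay":0,"az":0}]';python3 - <<'E'
from h import *
s=sensors.state();q=inC(s["tcp_pos"]);print(q,s["tcp_pos"],np.arctan2(q[1],q[0])+2*np.pi-2.79,np.hypot(*q),s["contact_force"])
r0=R.from_quat(s["ee_rot"])
for j in (2.3,2.4,2.42): 
    a=2.79+j; d=r0.inv().apply(C(.042*np.cos(a),.042*np.sin(a),s["tcp_pos"][2])-s["tcp_pos"])*1000; print(j,d.round(1))
E
```

```text
clock: 10.1
tcp_pos: [0.5233, 0.0945, 0.0859]
ee_rot: [0.008, 0.708, -0.007, 0.706]
contact_force: [-4.8, 5.6, 1.3]
width: 0.023
[ 0.01052112 -0.03969165] [0.52330551 0.09447688 0.08587964] 2.1815014580768626 0.041062406383013755 [-4.7804462   5.63593077  1.27838959]
2.3 [-0.   0.6  5. ]
2.4 [-0.   2.4  8.8]
2.42 [-0.   2.8  9.5]
```

```bash
python3 -m crank '[{"dx":0,"dy":0.6,"dz":5,"ax":0,"ay":0,"az":0},{"dx":0,"dy":2.4,"dz":8.8,"ax":0,"ay":0,"az":0},{"dx":0,"dy":2.8,"dz":9.5,"ax":0,"ay":0,"az":0},{"dx":0,"dy":2.8,"dz":9.5,"ax":0,"ay":0,"az":0},{"dx":0,"dy":2.8,"dz":9.5,"ax":0,"ay":0,"az":0}]';python3 - <<'E'
from h import *
s=sensors.state();q=inC(s["tcp_pos"]);print(q,s["tcp_pos"],np.arctan2(q[1],q[0])+2*np.pi-2.79,np.hypot(*q),s["contact_force"])
E
```

```text
clock: 10.6
tcp_pos: [0.5321, 0.0976, 0.0859]
ee_rot: [0.009, 0.709, -0.006, 0.705]
contact_force: [-3.5, 4.8, -0.2]
width: 0.023
[ 0.01924032 -0.036374  ] [0.5320987  0.09759313 0.08589469] 2.408933735378728 0.041149218168195216 [-3.45908806  4.75522316 -0.18049487]
```

```bash
python3 -m crank '[{"dx":0,"dy":0,"dz":0,"ax":0,"ay":0,"az":0},{"dx":0,"dy":0,"dz":0,"ax":0,"ay":0,"az":0},{"dx":0,"dy":0,"dz":0,"ax":0,"ay":0,"az":0},{"dx":-30,"dy":0,"dz":0,"ax":0,"ay":0,"az":0},{"dx":-80,"dy":0,"dz":0,"ax":0,"ay":0,"az":0},{"dx":-130,"dy":-50,"dz":0,"ax":0,"ay":0,"az":0},{"dx":-180,"dy":-80,"dz":0,"ax":0,"ay":0,"az":0},{"dx":-220,"dy":-130,"dz":0,"ax":0,"ay":0,"az":0},{"dx":-220,"dy":-130,"dz":0,"ax":0,"ay":0,"az":0},{"dx":-220,"dy":-130,"dz":0,"ax":0,"ay":0,"az":0}]' 0.6;python3 - <<'E'
from h import *
w=get_image("wrist");overlay(w,"pics/k.png",(180,0,500,300),2.3,jaw=.058,knob=2.79+2.41)
t=get_image("top");crop(t,(200,140,420,270),"pics/k_t.png",3.5)
s=get_image("side");crop(s,(220,140,440,290),"pics/k_s.png",3.5)
for n,p in (("t",t),("s",s),("w",w)):
  for r in spotter.masks_of("stub1_center",p):
    c,_=cloud(p,r["pixels"]); hi=c[c[:,2]>c[:,2].max()-.015]
    print(n,round(r["conf"],2),np.round(r["position"]),c[:,2].max().round(3),hi.mean(0).round(4), (hi.max(0)+hi.min(0))[:2]/2)
E
```

```text
clock: 11.6
tcp_pos: [0.5328, -0.0372, 0.311]
ee_rot: [0.009, 0.706, -0.01, 0.708]
contact_force: [0.5, 0.1, -0.0]
width: 0.055
t 0.59 [390. 238.] 0.09 [ 0.4381 -0.2178  0.0831] [ 0.43774542 -0.21758854]
t 0.46 [360. 239.] 0.09 [ 0.4325 -0.1221  0.0839] [ 0.43266317 -0.1216553 ]
s 0.87 [381. 192.] 0.087 [ 0.4349 -0.2114  0.0803] [ 0.43559874 -0.21634044]
s 0.66 [369. 209.] 0.087 [ 0.4328 -0.1144  0.0805] [ 0.43365256 -0.11746455]
s 0.61 [295. 249.] 0.125 [0.4351 0.2266 0.1197] [0.43870791 0.22692343]
s 0.39 [348. 193.] 0.025 [ 0.5317 -0.192   0.0167] [ 0.53246738 -0.1941845 ]
w 0.87 [257. 215.] 0.307 [ 0.4975 -0.0263  0.2997] [ 0.49724171 -0.02626935]
w 0.46 [334.  61.] 0.102 [0.5312 0.0937 0.0973] [0.53111732 0.0953384 ]
```

View pics/k.png

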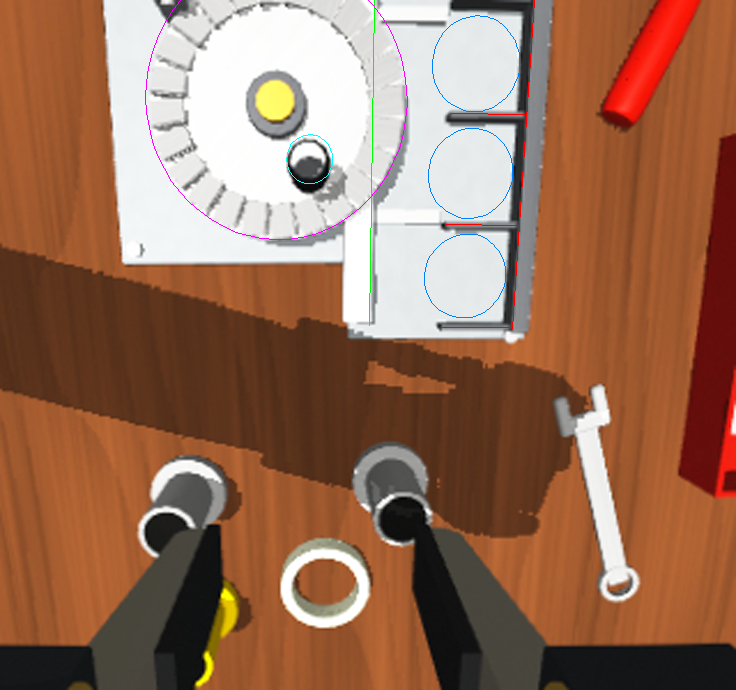

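View pics/k_t.png

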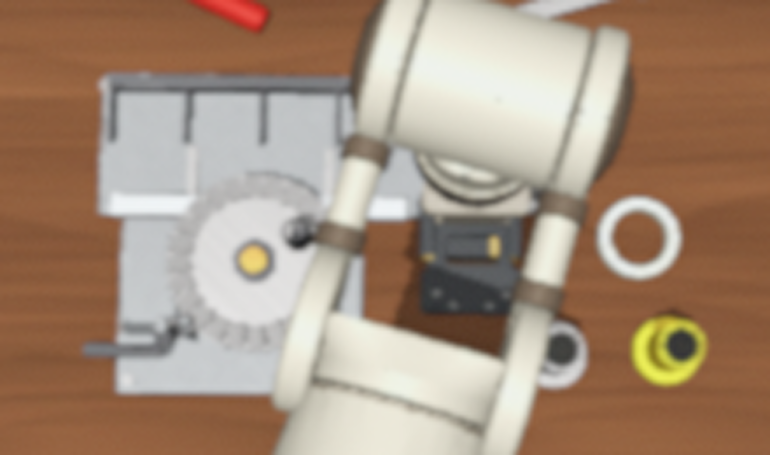

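View pics/k_s.png

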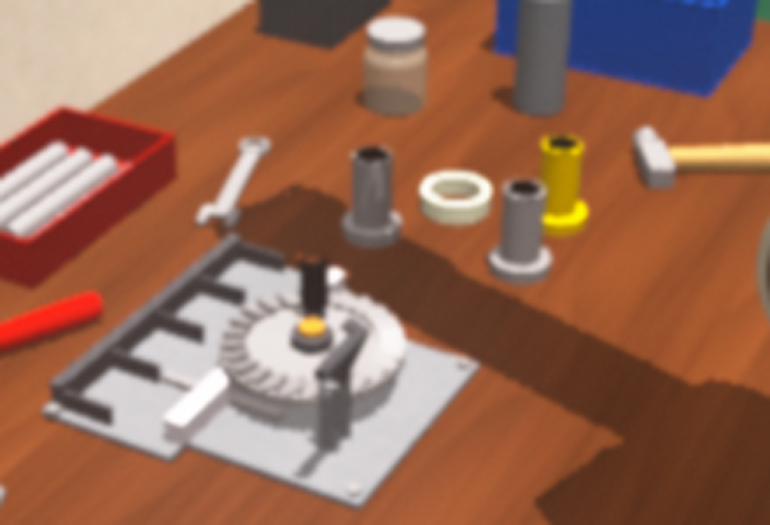

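```bash
python3 -m crank '[{"dx":20,"dy":-180,"dz":-30,"ax":0,"ay":0,"az":0},{"dx":20,"dy":-180,"dz":-30,"ax":0,"ay":0,"az":0},{"dx":20,"dy":-180,"dz":-30,"ax":0,"ay":0,"az":0},{"dx":20,"dy":-180,"dz":-30,"ax":0,"ay":0,"az":0},{"dx":20,"dy":-180,"dz":-30,"ax":0,"ay":0,"az":0},{"dx":20,"dy":-180,"dz":-30,"ax":0,"ay":0,"az":0}]';cat >> h.py <<'E'
def stub(p,guess,rad=.035,zr=(.079,.091)):
    c,uv=cloud(p); m=(np.hypot(c[:,0]-guess[0],c[:,1]-guess[1])<rad)&(c[:,2]>zr[0])&(c[:,2]<zr[1])
    q=c[m]
    if len(q)<8: print("few",len(q)); return None
    ctr,r=cv2.minEnclosingCircle((q[:,:2]*1000).astype(np.float32))
    print("stub top n",len(q),"mean",q.mean(0).round(4),"encl",np.round(ctr,1),"r",round(r,1)); return np.array(ctr)/1000
E
python3 - <<'E'
from h import *
w=get_image("wrist");cv2.imwrite("pics/l.png",w["pixels"][:,:,::-1])
for g in ((.433,-.12),(.578,-.10)):
    stub(w,g)
    # flange ring: z .008-.018
    stub(w,g,.04,(.008,.018))
E
```

```text
clock: 12.5
tcp_pos: [0.4958, -0.2105, 0.2822]
ee_rot: [0.009, 0.711, -0.005, 0.704]
contact_force: [0.5, 0.2, 0.7]
width: 0.0551
stub top n 762 mean [ 0.4357 -0.12    0.0851] encl [ 435.3 -119.9] r 18.8
stub top n 400 mean [ 0.4464 -0.1212  0.0137] encl [ 435.2 -120. ] r 27.6
stub top n 821 mean [ 0.5851 -0.1139  0.0848] encl [ 585.4 -113.9] r 19.2
stub top n 388 mean [ 0.5725 -0.1126  0.0136] encl [ 584.7 -113.5] r 27.4
```

View pics/l.png

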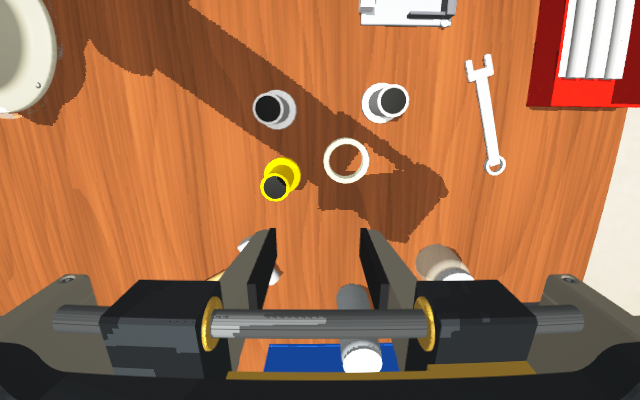

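Run:
```python
from h import *
go([.585,-.1138,.13],YAW);go([.585,-.1138,.062],YAW)
```

```text
dx dy dz [152.3  97.   88.4] a [array([ 0.0038, -0.0095, -0.0055]), array([-3.1377,  0.0086, -0.0149])] yaw now -0.0192
dx dy dz [220.3  96.6  89.1] a [array([ 0.0038, -0.0095, -0.0055]), array([-3.1377,  0.0086, -0.0149])] yaw now -0.0192
```

```bash
python3 -m crank '[{"dx":60,"dy":97,"dz":88,"ax":0.004,"ay":-0.0095,"az":-0.0055},{"dx":100,"dy":97,"dz":88,"ax":0.004,"ay":-0.0095,"az":-0.0055},{"dx":100,"dy":97,"dz":88,"ax":0.004,"ay":-0.0095,"az":-0.0055},{"dx":152,"dy":97,"dz":88,"ax":0.004,"ay":-0.0095,"az":-0.0055},{"dx":152,"dy":97,"dz":88,"ax":0.004,"ay":-0.0095,"az":-0.0055},{"dx":152,"dy":97,"dz":88,"ax":0.004,"ay":-0.0095,"az":-0.0055},{"dx":152,"dy":97,"dz":88,"ax":0.004,"ay":-0.0095,"az":-0.0055}]' 0.75
python3 - <<'E'
from h import *
go([.585,-.1138,.062],YAW)
p=get_image("wrist"); cv2.imwrite("pics/m.png",p["pixels"][:,:,::-1]); stub(p,(.585,-.1138)); stub(p,(.585,-.1138),.04,(.008,.018))
E
```

```text
clock: 13.25
tcp_pos: [0.5854, -0.1141, 0.1324]
ee_rot: [0.008, 0.706, -0.008, 0.708]
contact_force: [-0.7, -0.2, -0.1]
width: 0.0689
dx dy dz [70.4  0.4 -0.6] a [array([0.0001, 0.0023, 0.0011]), array([-3.1414e+00, -1.7000e-03,  3.7000e-03])] yaw now -0.0229
stub top n 1782 mean [ 0.5858 -0.1125  0.0849] encl [ 585.8 -113.9] r 19.1
stub top n 852 mean [ 0.5858 -0.1016  0.0137] encl [ 585.6 -113.7] r 27.9
```

View pics/m.png

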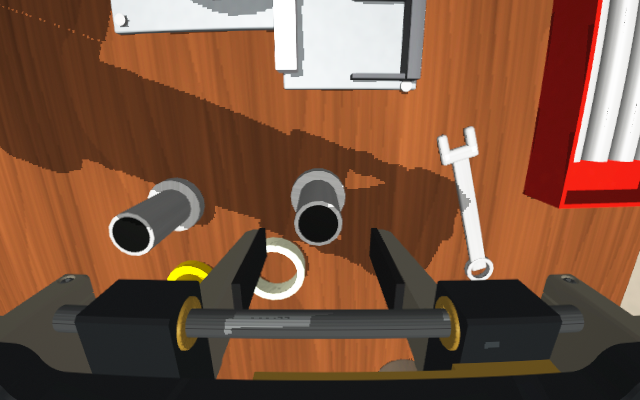

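```bash
python3 -m crank '[{"dx":40,"dy":0.4,"dz":-0.3,"ax":0,"ay":0.002,"az":0.001},{"dx":70,"dy":0.4,"dz":-0.3,"ax":0,"ay":0.002,"az":0.001},{"dx":70,"dy":0.4,"dz":-0.3,"ax":0,"ay":0.002,"az":0.001},{"dx":70,"dy":0.4,"dz":-0.3,"ax":0,"ay":0.002,"az":0.001}]'; python3 -m crank '[{"dx":0,"dy":0,"dz":0,"ax":0,"ay":0,"az":0},{"dx":0,"dy":0,"dz":0,"ax":0,"ay":0,"az":0},{"dx":0,"dy":0,"dz":0,"ax":0,"ay":0,"az":0},{"dx":0,"dy":0,"dz":0,"ax":0,"ay":0,"az":0},{"dx":0,"dy":0,"dz":0,"ax":0,"ay":0,"az":0},{"dx":0,"dy":0,"dz":0,"ax":0,"ay":0,"az":0}]' 0;python3 -m crank '[{"dx":-20,"dy":0,"dz":0,"ax":0,"ay":0,"az":0},{"dx":-50,"dy":0,"dz":0,"ax":0,"ay":0,"az":0},{"dx":-80,"dy":0,"dz":0,"ax":0,"ay":0,"az":0},{"dx":-80,"dy":0,"dz":0,"ax":0,"ay":0,"az":0}]';python3 - <<'E'
from h import *
print(C(.119,-.099,.15)); go(C(.119,-.099,.15),YAW)
p=get_image("wrist"); cv2.imwrite("pics/n.png",p["pixels"][:,:,::-1])
E
```

```text
clock: 13.7
tcp_pos: [0.587, -0.1154, 0.0656]
ee_rot: [0.008, 0.705, -0.009, 0.709]
contact_force: [0.9, 0.8, 0.2]
width: 0.069
clock: 14.3
tcp_pos: [0.587, -0.1156, 0.0662]
ee_rot: [0.008, 0.706, -0.009, 0.709]
contact_force: [-3.2, -0.1, 5.4]
width: 0.0375
clock: 14.7
tcp_pos: [0.5895, -0.1164, 0.1503]
ee_rot: [0.007, 0.703, -0.01, 0.711]
contact_force: [1.0, -0.4, -2.0]
width: 0.0375
[0.63039173 0.03268943 0.15      ]
dx dy dz [  0.  150.   37.3] a [array([-0.001 ,  0.0124,  0.0049]), array([ 3.1405,  0.0077, -0.0195])] yaw now -0.024
```

View pics/n.png

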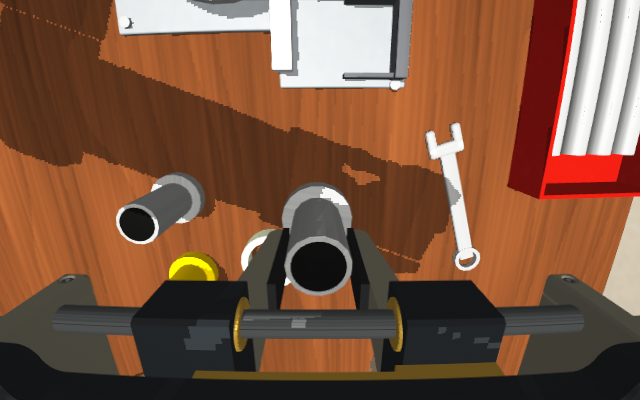

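```bash
python3 -m crank '[{"dx":0,"dy":50,"dz":12,"ax":0,"ay":0.012,"az":0.005},{"dx":0,"dy":90,"dz":25,"ax":0,"ay":0.012,"az":0.005},{"dx":0,"dy":130,"dz":34,"ax":0,"ay":0.012,"az":0.005},{"dx":0,"dy":150,"dz":37,"ax":0,"ay":0.012,"az":0.005},{"dx":0,"dy":150,"dz":37,"ax":0,"ay":0.012,"az":0.005},{"dx":0,"dy":150,"dz":37,"ax":0,"ay":0.012,"az":0.005},{"dx":0,"dy":150,"dz":37,"ax":0,"ay":0.012,"az":0.005}]';python3 - <<'E'
from h import *
go(C(.119,-.099,.15),YAW)
p=get_image("wrist"); overlay(p,"pics/o.png",(160,50,480,310),2.4,jaw=.058,knob=5.2)
s=sensors.state(); tz=s["tcp_pos"][2]; g=s["tcp_pos"][:2]
c=stub(p,g,.04,(tz+.012,tz+.028)); print("top in clamp",inC(c)); f=stub(p,g,.045,(tz-.062,tz-.044)); print("foot",inC(f), "tcp",inC(g), "want .119,-.099")
E
```

```text
clock: 15.45
tcp_pos: [0.6277, 0.0322, 0.1457]
ee_rot: [0.009, 0.709, -0.008, 0.705]
contact_force: [-0.8, -0.3, -2.4]
width: 0.0372
dx dy dz [-4.3  0.6  2.6] a [array([-0.0022, -0.006 , -0.0014]), array([ 3.1394e+00, -2.2000e-03,  9.4000e-03])] yaw now -0.0252
stub top n 4274 mean [0.6284 0.0364 0.1643] encl [628.6  42.8] r 34.1
top in clamp [ 0.11702457 -0.08893928]
stub top n 1685 mean [0.6281 0.0531 0.0936] encl [627.7  40. ] r 28.3
foot [ 0.11615436 -0.09176633] tcp [ 0.11657888 -0.09969248] want .119,-.099
```

View pics/o.png

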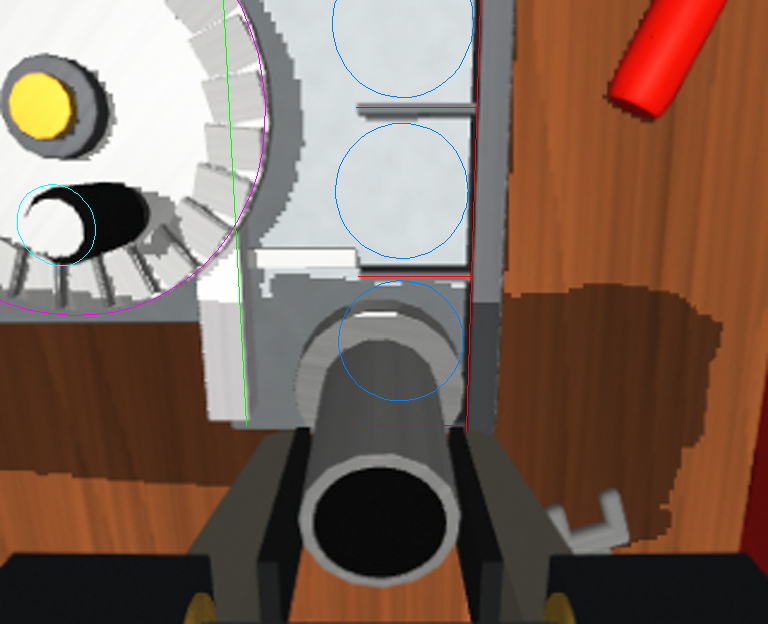

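```bash
cat >> h.py <<'E'
from scipy.optimize import least_squares
def held(p,off):
    # off = tcp z above stub underside
    s=sensors.state(); tcp=s["tcp_pos"]; c,uv=cloud(p); d=inC(c)-inC(tcp); base=tcp[2]-off
    print("tcp",inC(tcp).round(4),tcp[2].round(4))
    for nm,h,r in (("top",.085,.019),("foot",.014,.028)):
        m=(np.abs(c[:,2]-base-h)<.004)&(np.hypot(d[:,0],d[:,1])<r+.012)
        if nm=="top": m&=np.abs(d[:,0])<.0185
        q=d[m]
        if len(q)<20: print(nm,"few"); continue
        # outer boundary: farthest point per angular bin about current estimate
        ctr=np.zeros(2)
        for _ in range(4):
            a=np.arctan2(q[:,1]-ctr[1],q[:,0]-ctr[0]); rr=np.hypot(*(q-ctr).T); b=(a/0.15).round().astype(int)
            e=np.array([q[b==k][np.argsort(rr[b==k])[-3:]].mean(0) for k in np.unique(b) if (b==k).sum()>=3 and rr[b==k].max()>r*.85])
            f=least_squares(lambda x:np.hypot(*(e-x).T)-r,ctr,loss="soft_l1",f_scale=.0005); ctr=f.x
        print(nm,"n",m.sum(),"edge",len(e),"offset from tcp (clamp x,y) mm",(ctr*1000).round(1),"res",(np.abs(f.fun).mean()*1000).round(2))
E
python3 - <<'E'
from h import *
p=get_image("wrist"); held(p,.0662)
E
```

```text
tcp [ 0.1168 -0.0997] 0.1466
top n 3091 edge 43 offset from tcp (clamp x,y) mm [0.  0.8] res 0.43
foot n 1458 edge 31 offset from tcp (clamp x,y) mm [-0.2  7.2] res 0.46
```

```bash
python3 - <<'E'
from h import *
go(C(.119,-.1015,.12),YAW)
E
python3 -m crank '[{"dx":0,"dy":-2,"dz":2.5,"ax":0,"ay":-0.005,"az":-0.09},{"dx":5,"dy":-2,"dz":2.5,"ax":0,"ay":-0.005,"az":-0.09},{"dx":15,"dy":-2,"dz":2.5,"ax":0,"ay":-0.005,"az":-0.09},{"dx":15,"dy":-2,"dz":2.5,"ax":0,"ay":-0.005,"az":-0.09},{"dx":15,"dy":-2,"dz":2.5,"ax":0,"ay":-0.005,"az":-0.09}]';python3 - <<'E'
from h import *
go(C(.119,-.1015,.12),YAW)
p=get_image("wrist"); held(p,.0662); crop(p,(160,50,480,310),"pics/p.png",2.4)
q=get_image("side");crop(q,(220,140,440,290),"pics/p_s.png",3.5)
E
```

```text
dx dy dz [26.6 -1.8  2.3] a [array([-0.0027, -0.0046, -0.0015]), array([ 3.1389e+00, -2.3000e-03,  7.2000e-03])] yaw now -0.0257
clock: 16.05
tcp_pos: [0.63, 0.0295, 0.1307]
ee_rot: [-0.022, 0.707, -0.04, 0.706]
contact_force: [-0.7, -0.4, -3.2]
width: 0.0373
dx dy dz [10.6  1.6  0.4] a [array([-0.0033, -0.0014,  0.0877]), array([3.1353e+00, 1.3750e-01, 2.2000e-03])] yaw now -0.0263
tcp [ 0.1191 -0.1022] 0.1313
top n 3004 edge 43 offset from tcp (clamp x,y) mm [0.  2.1] res 0.47
foot n 1432 edge 31 offset from tcp (clamp x,y) mm [-0.2  2.3] res 0.45
```

View pics/p.png

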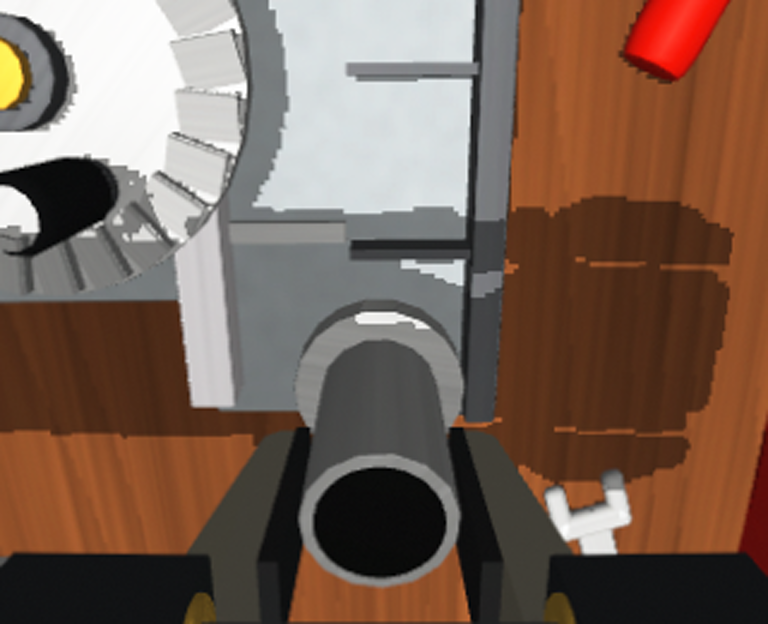

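View pics/p_s.png

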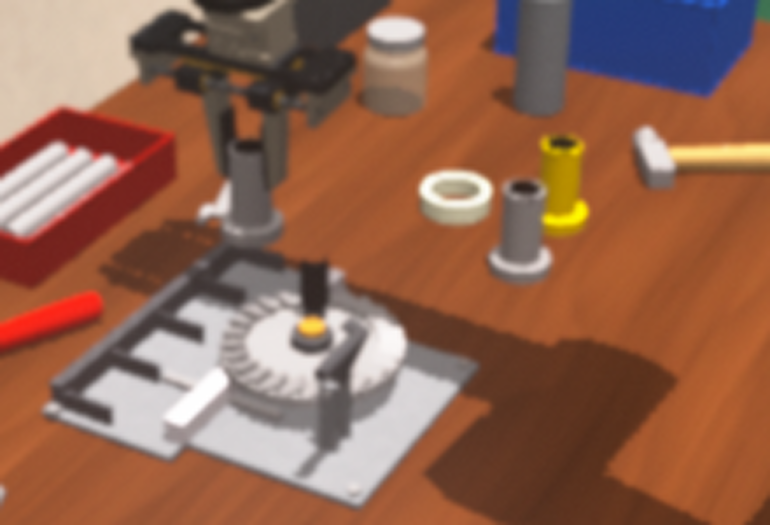

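Run:
```python
from h import *
go(C(.119,-.1012,.10),YAW);go(C(.119,-.1012,.0755),YAW)
```

```text
dx dy dz [31.5  3.7 -0.3] a [array([-0.0032,  0.0004,  0.0881]), array([ 3.1354e+00,  1.3820e-01, -6.0000e-04])] yaw now -0.0261
dx dy dz [55.9  5.8 -0.3] a [array([-0.0032,  0.0004,  0.0881]), array([ 3.1354e+00,  1.3820e-01, -6.0000e-04])] yaw now -0.0261
```

```bash
python3 -m crank '[{"dx":15,"dy":2.4,"dz":-0.3,"ax":0,"ay":0,"az":0},{"dx":31,"dy":3.7,"dz":-0.3,"ax":0,"ay":0,"az":0},{"dx":31,"dy":3.7,"dz":-0.3,"ax":0,"ay":0,"az":0},{"dx":31,"dy":3.7,"dz":-0.3,"ax":0,"ay":0,"az":0}]';python3 - <<'E'
from h import *
go(C(.119,-.1012,.0765),YAW)
p=get_image("wrist"); held(p,.0662);overlay(p,"pics/q.png",(160,50,480,310),2.4,jaw=.058,knob=5.2)
E
```

```text
clock: 16.55
tcp_pos: [0.6295, 0.0306, 0.0991]
ee_rot: [-0.022, 0.707, -0.04, 0.705]
contact_force: [-0.1, -0.2, -2.2]
width: 0.0373
dx dy dz [22.5  1.9  0.9] a [array([-0.0029, -0.0021,  0.0879]), array([3.1356, 0.1379, 0.0033])] yaw now -0.026
tcp [ 0.1189 -0.1011] 0.1001
top n 3023 edge 43 offset from tcp (clamp x,y) mm [0.1 2.2] res 0.5
foot n 1431 edge 31 offset from tcp (clamp x,y) mm [-0.6  2.3] res 0.49
```

View pics/q.png

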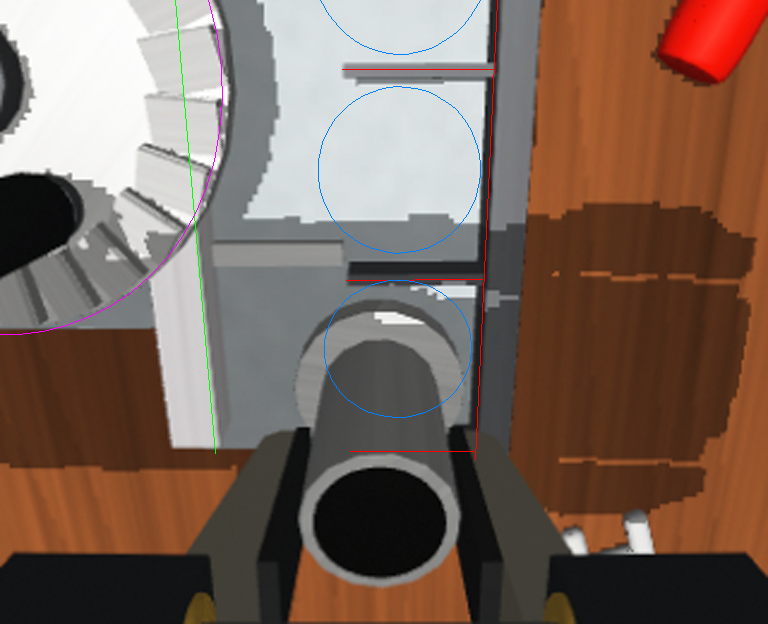

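```bash
python3 -m crank '[{"dx":8,"dy":0.7,"dz":0.5,"ax":0,"ay":0,"az":0},{"dx":16,"dy":1.4,"dz":0.5,"ax":0,"ay":0,"az":0},{"dx":22,"dy":1.9,"dz":0.5,"ax":0,"ay":0,"az":0},{"dx":25,"dy":2.2,"dz":0.5,"ax":0,"ay":0,"az":0},{"dx":25.5,"dy":2.2,"dz":0.5,"ax":0,"ay":0,"az":0},{"dx":25.5,"dy":2.2,"dz":0.5,"ax":0,"ay":0,"az":0}]';python3 - <<'E'
from h import *
p=get_image("wrist"); held(p,.0662);overlay(p,"pics/r.png",(160,50,480,310),2.4,jaw=.058,knob=5.2)
E
```

```text
clock: 17.2
tcp_pos: [0.6303, 0.0308, 0.0754]
ee_rot: [-0.022, 0.707, -0.04, 0.705]
contact_force: [-3.2, 1.5, 5.4]
width: 0.0373
tcp [ 0.1189 -0.1009] 0.0754
top n 3100 edge 43 offset from tcp (clamp x,y) mm [-0.   2.3] res 0.45
foot n 1793 edge 30 offset from tcp (clamp x,y) mm [4.7 9.1] res 2.87
```

View pics/r.png

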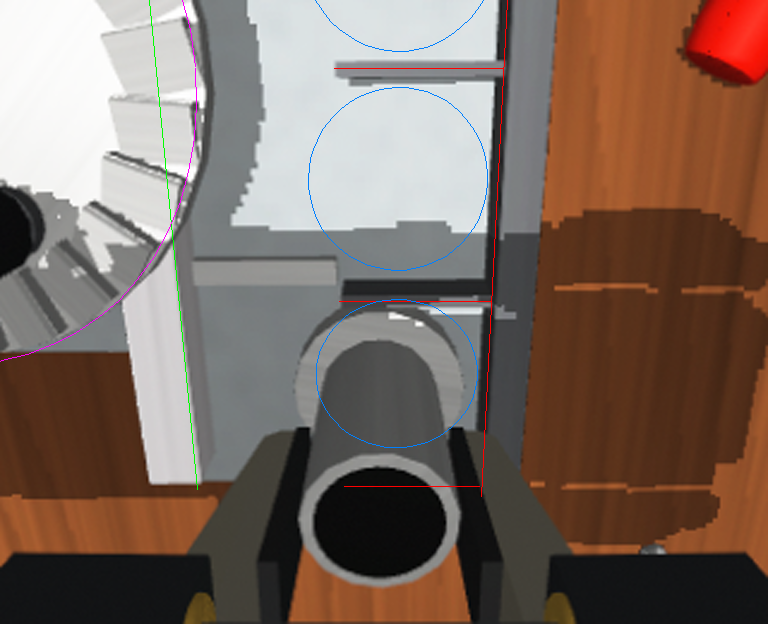

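```bash
python3 -m crank '[{"dx":0,"dy":0,"dz":0,"ax":0,"ay":0,"az":0},{"dx":0,"dy":0,"dz":0,"ax":0,"ay":0,"az":0},{"dx":0,"dy":0,"dz":0,"ax":0,"ay":0,"az":0},{"dx":0,"dy":0,"dz":0,"ax":0,"ay":0,"az":0},{"dx":-30,"dy":-3,"dz":0,"ax":0,"ay":0,"az":0.04},{"dx":-70,"dy":-6,"dz":0,"ax":0,"ay":0,"az":0.088},{"dx":-120,"dy":-11,"dz":0,"ax":0,"ay":0,"az":0.088},{"dx":-160,"dy":-40,"dz":-30,"ax":0,"ay":0,"az":0.088},{"dx":-200,"dy":-90,"dz":-60,"ax":0,"ay":0,"az":0.088},{"dx":-200,"dy":-90,"dz":-60,"ax":0,"ay":0,"az":0.088}]' 0.75;python3 - <<'E'
from h import *
p=get_image("wrist");cv2.imwrite("pics/s_full.png",p["pixels"][:,:,::-1])
c=stub(p,C(.119,-.099,0)[:2],.035,(.088,.098)); print(inC(c)); c=stub(p,C(.119,-.099,0)[:2],.04,(.018,.0255)); print(inC(c))
stub(p,(.4353,-.12));stub(p,(.4353,-.12),.04,(.008,.018))
go([.4353,-.12,.15],YAW)
overlay(p,"pics/s.png",(160,0,480,260),2.4,jaw=.058,knob=5.2)
E
```

```text
clock: 18.25
tcp_pos: [0.5686, -0.0415, 0.2862]
ee_rot: [0.009, 0.706, -0.01, 0.708]
contact_force: [-0.0, 0.2, -0.6]
width: 0.0692
stub top n 782 mean [0.6298 0.0334 0.0929] encl [629.9  33.3] r 19.0
[ 0.11849021 -0.09843954]
stub top n 525 mean [0.624 0.034 0.022] encl [633.9  32. ] r 37.4
[ 0.12247813 -0.0996519 ]
stub top n 579 mean [ 0.4367 -0.1191  0.085 ] encl [ 435.7 -120.2] r 19.6
stub top n 355 mean [ 0.4423 -0.1103  0.0137] encl [ 435.9 -120.1] r 28.1
dx dy dz [ 138.4  -79.5 -132. ] a [array([-0.0055,  0.0058,  0.0043]), array([ 3.136 ,  0.0067, -0.0091])] yaw now -0.0285
```

View pics/s_full.png

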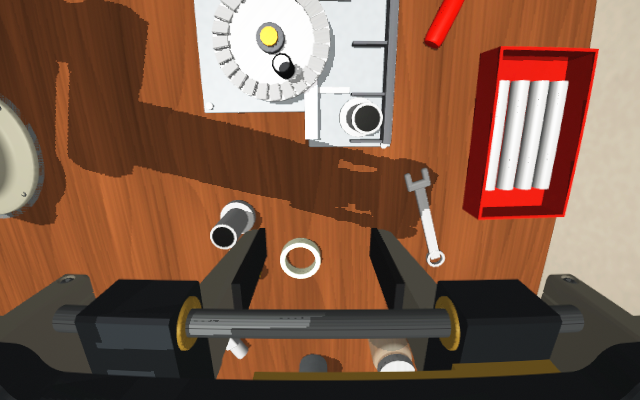

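```bash
python3 -m crank '[{"dx":60,"dy":-80,"dz":-132,"ax":-0.0055,"ay":0.006,"az":0.004},{"dx":100,"dy":-80,"dz":-132,"ax":-0.0055,"ay":0.006,"az":0.004},{"dx":138,"dy":-80,"dz":-132,"ax":-0.0055,"ay":0.006,"az":0.004},{"dx":138,"dy":-80,"dz":-132,"ax":-0.0055,"ay":0.006,"az":0.004},{"dx":138,"dy":-80,"dz":-132,"ax":-0.0055,"ay":0.006,"az":0.004},{"dx":138,"dy":-80,"dz":-132,"ax":-0.0055,"ay":0.006,"az":0.004},{"dx":138,"dy":-80,"dz":-132,"ax":-0.0055,"ay":0.006,"az":0.004}]'
python3 - <<'E'
from h import *
p=get_image("wrist"); cv2.imwrite("pics/t.png",p["pixels"][:,:,::-1]); stub(p,(.4355,-.12)); stub(p,(.4355,-.12),.04,(.008,.018))
go([.4355,-.1202,.065],YAW)
E
```

```text
clock: 19.0
tcp_pos: [0.4374, -0.1209, 0.1523]
ee_rot: [0.007, 0.706, -0.009, 0.708]
contact_force: [-0.1, -0.1, -0.4]
width: 0.0691
stub top n 1514 mean [ 0.4353 -0.119   0.0849] encl [ 435.3 -120.2] r 19.0
stub top n 747 mean [ 0.4356 -0.1079  0.0137] encl [ 435.1 -120.1] r 27.8
dx dy dz [87.7  0.9 -2.6] a [array([0.0007, 0.0041, 0.0022]), array([-3.1409, -0.0034,  0.0064])] yaw now -0.0223
```

View pics/t.png

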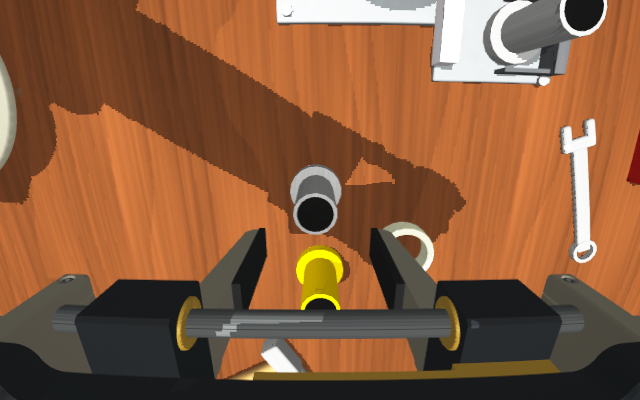

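```bash
python3 -m crank '[{"dx":40,"dy":0.9,"dz":-2,"ax":0,"ay":0.004,"az":0.002},{"dx":75,"dy":0.9,"dz":-2,"ax":0,"ay":0.004,"az":0.002},{"dx":87,"dy":0.9,"dz":-2,"ax":0,"ay":0.004,"az":0.002},{"dx":87,"dy":0.9,"dz":-2,"ax":0,"ay":0.004,"az":0.002}]'; python3 -m crank '[{"dx":0,"dy":0,"dz":0,"ax":0,"ay":0,"az":0},{"dx":0,"dy":0,"dz":0,"ax":0,"ay":0,"az":0},{"dx":0,"dy":0,"dz":0,"ax":0,"ay":0,"az":0},{"dx":0,"dy":0,"dz":0,"ax":0,"ay":0,"az":0},{"dx":0,"dy":0,"dz":0,"ax":0,"ay":0,"az":0},{"dx":0,"dy":0,"dz":0,"ax":0,"ay":0,"az":0}]' 0;python3 -m crank '[{"dx":-15,"dy":0,"dz":0,"ax":0,"ay":0,"az":0},{"dx":-40,"dy":0,"dz":0,"ax":0,"ay":0,"az":0},{"dx":-70,"dy":0,"dz":0,"ax":0,"ay":0,"az":0},{"dx":-110,"dy":0,"dz":0,"ax":0,"ay":0,"az":0},{"dx":-120,"dy":0,"dz":0,"ax":0,"ay":0,"az":0},{"dx":-120,"dy":0,"dz":0,"ax":0,"ay":0,"az":0}]';python3 - <<'E'
from h import *
print(C(.119,-.033,.15)); go(C(.119,-.033,.19),YAW)
p=get_image("wrist"); crop(p,(160,100,480,360),"pics/u.png",2.2); held(p,.0655)
E
```

```text
clock: 19.45
tcp_pos: [0.4364, -0.1197, 0.0655]
ee_rot: [0.008, 0.708, -0.007, 0.707]
contact_force: [-0.2, 0.6, -0.1]
width: 0.0685
clock: 20.05
tcp_pos: [0.4365, -0.1201, 0.0662]
ee_rot: [0.008, 0.708, -0.007, 0.707]
contact_force: [-2.7, -0.7, 7.2]
width: 0.0376
clock: 20.65
tcp_pos: [0.4375, -0.1205, 0.1871]
ee_rot: [0.007, 0.707, -0.008, 0.708]
contact_force: [0.6, -0.1, -4.5]
width: 0.0373
[0.63190959 0.09867197 0.15      ]
dx dy dz [ -2.9 223.3 189.7] a [array([0.0017, 0.0016, 0.0014]), array([-3.1399e+00, -2.3000e-03,  2.5000e-03])] yaw now -0.0213
tcp [-0.0715 -0.256 ] 0.1852
top n 3355 edge 43 offset from tcp (clamp x,y) mm [ 1.  -0.3] res 0.68
foot n 1299 edge 28 offset from tcp (clamp x,y) mm [ 0.8 -1.1] res 0.6
```

View pics/u.png

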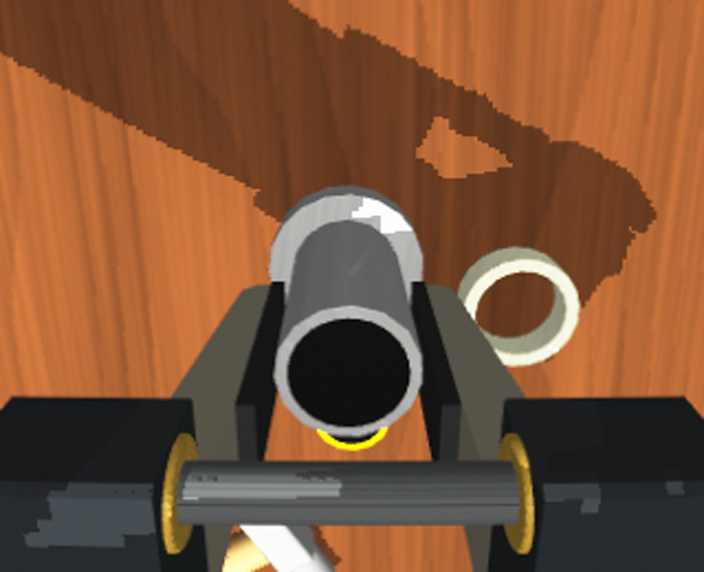

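```bash
python3 -m crank '[{"dx":-3,"dy":20,"dz":20,"ax":0,"ay":0,"az":0},{"dx":-3,"dy":50,"dz":45,"ax":0,"ay":0,"az":0},{"dx":-3,"dy":80,"dz":70,"ax":0,"ay":0,"az":0},{"dx":-3,"dy":110,"dz":95,"ax":0,"ay":0,"az":0},{"dx":-3,"dy":140,"dz":120,"ax":0,"ay":0,"az":0},{"dx":-3,"dy":170,"dz":145,"ax":0,"ay":0,"az":0},{"dx":-3,"dy":195,"dz":165,"ax":0,"ay":0,"az":0},{"dx":-3,"dy":215,"dz":182,"ax":0,"ay":0.001,"az":0.001},{"dx":-3,"dy":224,"dz":190,"ax":0,"ay":0.001,"az":0.001},{"dx":-3,"dy":224,"dz":190,"ax":0,"ay":0.001,"az":0.001}]';python3 - <<'E'
from h import *
p=get_image("wrist"); crop(p,(160,50,480,310),"pics/v.png",2.2); held(p,.0655)
go(C(.119,-.0325,.14),YAW)
E
```

```text
clock: 21.7
tcp_pos: [0.6302, 0.1008, 0.185]
ee_rot: [0.008, 0.71, -0.007, 0.705]
contact_force: [-0.1, -0.5, -4.9]
width: 0.0376
tcp [ 0.1169 -0.0319] 0.1856
top n 3277 edge 43 offset from tcp (clamp x,y) mm [0.4 1.1] res 0.56
foot n 1313 edge 28 offset from tcp (clamp x,y) mm [-0.5  0.4] res 0.58
dx dy dz [45.6 -0.6  2.4] a [array([ 0.0023, -0.0069, -0.0009]), array([-3.1393e+00,  1.4000e-03, -1.0800e-02])] yaw now -0.0207
```

View pics/v.png

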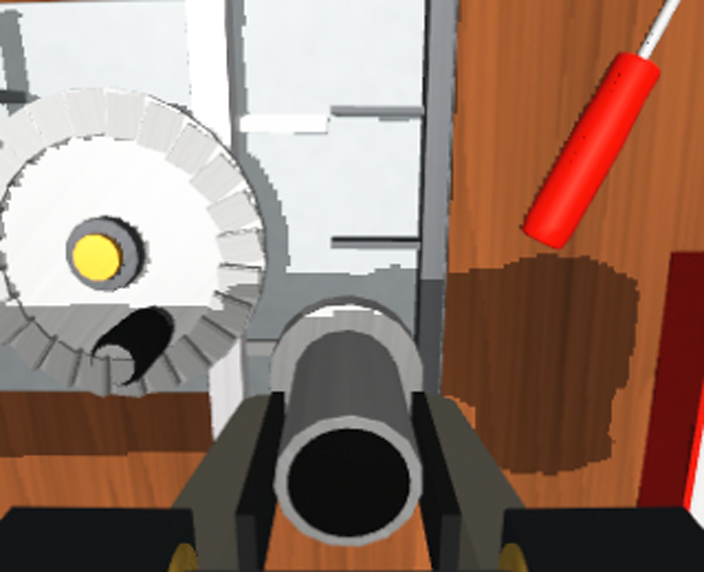

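```bash
python3 -m crank '[{"dx":20,"dy":-1.8,"dz":2.4,"ax":0.002,"ay":-0.007,"az":-0.001},{"dx":45,"dy":-1.8,"dz":2.4,"ax":0.002,"ay":-0.007,"az":-0.001},{"dx":70,"dy":-1.8,"dz":2.4,"ax":0.002,"ay":-0.007,"az":-0.001},{"dx":82,"dy":-1.8,"dz":2.4,"ax":0.002,"ay":-0.007,"az":-0.001},{"dx":82,"dy":-1.8,"dz":2.4,"ax":0.002,"ay":-0.007,"az":-0.001},{"dx":82,"dy":-1.8,"dz":2.4,"ax":0.002,"ay":-0.007,"az":-0.001}]';python3 - <<'E'
from h import *
p=get_image("wrist"); overlay(p,"pics/w.png",(160,50,480,310),2.2,jaw=.058,knob=5.2); held(p,.0655)
go(C(.119,-.0337,.0735),YAW)
E
```

```text
clock: 22.35
tcp_pos: [0.6319, 0.0975, 0.1044]
ee_rot: [0.008, 0.707, -0.008, 0.707]
contact_force: [-0.1, -0.2, -3.2]
width: 0.0376
tcp [ 0.1197 -0.034 ] 0.1052
top n 3250 edge 43 offset from tcp (clamp x,y) mm [0.2 0.1] res 0.43
foot n 1313 edge 28 offset from tcp (clamp x,y) mm [-1.1 -0.8] res 0.58
dx dy dz [31.7  0.3 -0.8] a [array([-0.0001,  0.0027,  0.0002]), array([ 3.1415e+00,  3.0000e-04, -4.3000e-03])] yaw now -0.0231
```

View pics/w.png

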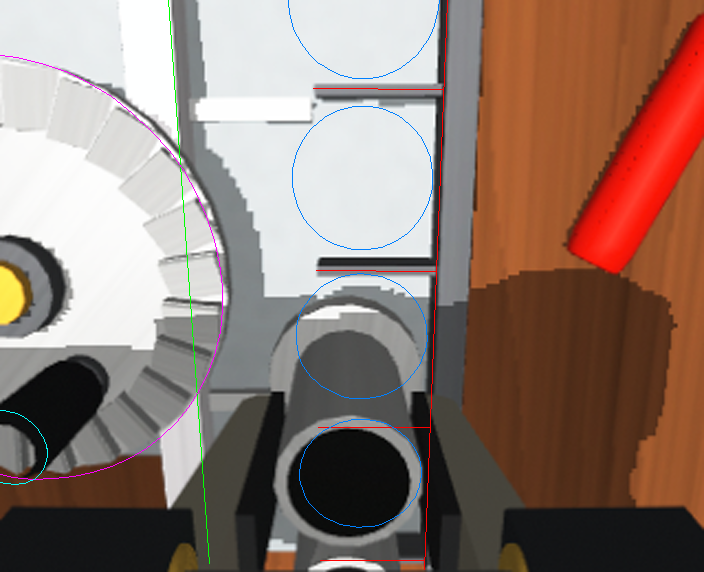

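```bash
python3 -m crank '[{"dx":5,"dy":1.5,"dz":-0.8,"ax":0,"ay":0.002,"az":0},{"dx":15,"dy":1.5,"dz":-0.8,"ax":0,"ay":0.002,"az":0},{"dx":24,"dy":1.5,"dz":-0.8,"ax":0,"ay":0.002,"az":0},{"dx":29,"dy":1.5,"dz":-0.8,"ax":0,"ay":0.002,"az":0},{"dx":31.5,"dy":1.5,"dz":-0.8,"ax":0,"ay":0.002,"az":0},{"dx":31.5,"dy":1.5,"dz":-0.8,"ax":0,"ay":0.002,"az":0}]';python3 - <<'E'
from h import *
p=get_image("wrist"); overlay(p,"pics/x.png",(160,50,480,310),2.2,jaw=.058,knob=5.2); held(p,.0655)
E
```

```text
clock: 23.0
tcp_pos: [0.6312, 0.0992, 0.0741]
ee_rot: [0.008, 0.708, -0.008, 0.707]
contact_force: [-5.1, -0.4, 4.2]
width: 0.0374
tcp [ 0.1183 -0.0325] 0.0742
top n 3319 edge 43 offset from tcp (clamp x,y) mm [-0.1  0.3] res 0.52
foot n 1699 edge 28 offset from tcp (clamp x,y) mm [4.  7.3] res 2.84
```

View pics/x.png

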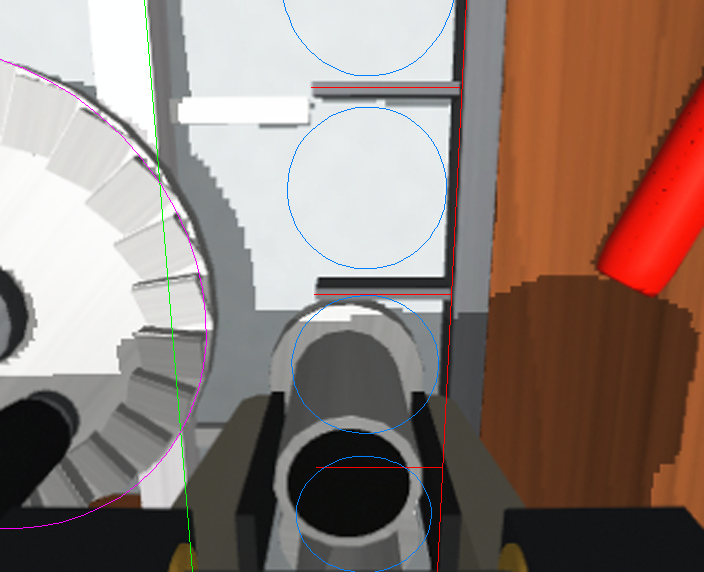

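```bash
python3 -m crank '[{"dx":0,"dy":0,"dz":0,"ax":0,"ay":0,"az":0},{"dx":0,"dy":0,"dz":0,"ax":0,"ay":0,"az":0},{"dx":0,"dy":0,"dz":0,"ax":0,"ay":0,"az":0},{"dx":0,"dy":0,"dz":0,"ax":0,"ay":0,"az":0},{"dx":-30,"dy":0,"dz":0,"ax":0,"ay":0,"az":0},{"dx":-70,"dy":0,"dz":0,"ax":0,"ay":0,"az":0},{"dx":-120,"dy":0,"dz":0,"ax":0,"ay":0,"az":0},{"dx":-160,"dy":-30,"dz":-30,"ax":0,"ay":0,"az":0},{"dx":-200,"dy":-40,"dz":-80,"ax":0,"ay":0,"az":0},{"dx":-200,"dy":-40,"dz":-80,"ax":0,"ay":0,"az":0}]' 0.75;python3 - <<'E'
from h import *
p=get_image("wrist");cv2.imwrite("pics/y_full.png",p["pixels"][:,:,::-1])
for y in (-.099,-.033):
    c=stub(p,C(.119,y,0)[:2],.03,(.088,.098)); print(inC(c))
overlay(p,"pics/y.png",(160,0,480,260),2.4,jaw=.058,knob=5.2)
q=get_image("side");crop(q,(220,140,440,290),"pics/y_s.png",3.5)
E
```

```text
clock: 24.05
tcp_pos: [0.5503, 0.0603, 0.2782]
ee_rot: [0.008, 0.706, -0.009, 0.708]
contact_force: [-0.1, 0.0, -0.8]
width: 0.0689
stub top n 673 mean [0.6297 0.0342 0.0928] encl [630.   33.2] r 19.4
[ 0.1185586  -0.09850641]
stub top n 784 mean [0.6301 0.0996 0.0928] encl [630.5  99.1] r 19.0
[ 0.11762111 -0.03265257]
```

View pics/y.png

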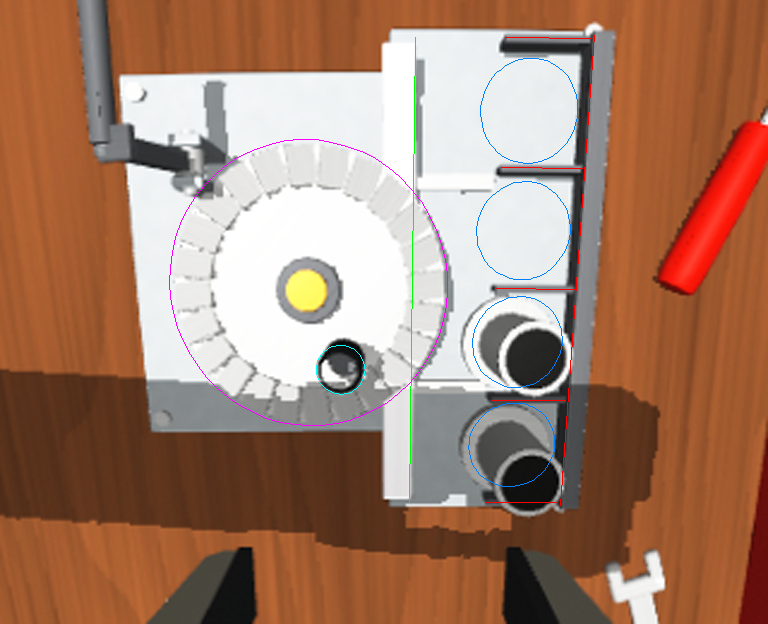

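View pics/y_s.png

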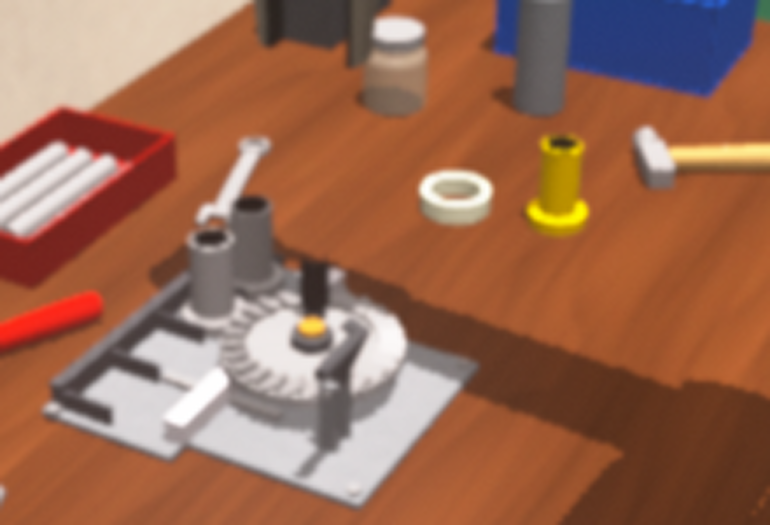

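Run:
```python
from h import *
p=get_image("wrist"); c,uv=cloud(p); k=inC(c)
m=(k[:,0]<-.05)&(k[:,0]>-.12)&(k[:,1]>.06)&(k[:,1]<.15)&(c[:,2]>.09)&(c[:,2]<.14)
print(m.sum(),k[m].mean(0),k[m].min(0),k[m].max(0),np.percentile(c[m][:,2],[5,50,95]))
m&=k[:,1]>.08; print(m.sum(),np.median(k[m],0) if m.any() else 0, np.percentile(c[m][:,2],[5,50,95]) if m.any() else 0)
go(C(-.080,.104,.18),YAW); go(C(-.080,.104,.113),YAW)
```

```text
927 [-0.0766476   0.08531397] [-0.08599082  0.0600002 ] [-0.06331778  0.11960681] [0.09937539 0.1223151  0.12458246]
511 [-0.07809145  0.09958747] [0.11799418 0.12240649 0.1243844 ]
dx dy dz [  95.3  176.6 -119.4] a [array([-0.0004,  0.0021,  0.0005]), array([ 3.1412e+00,  8.0000e-04, -3.4000e-03])] yaw now -0.0234
dx dy dz [ 162.3  176.6 -119.5] a [array([-0.0004,  0.0021,  0.0005]), array([ 3.1412e+00,  8.0000e-04, -3.4000e-03])] yaw now -0.0234
```

```bash
python3 -m crank '[{"dx":20,"dy":60,"dz":-40,"ax":0,"ay":0,"az":0},{"dx":40,"dy":120,"dz":-80,"ax":0,"ay":0,"az":0},{"dx":60,"dy":176,"dz":-118,"ax":0,"ay":0,"az":0},{"dx":90,"dy":176,"dz":-118,"ax":0,"ay":0.002,"az":0},{"dx":95,"dy":176,"dz":-118,"ax":0,"ay":0.002,"az":0},{"dx":95,"dy":176,"dz":-118,"ax":0,"ay":0.002,"az":0},{"dx":95,"dy":176,"dz":-118,"ax":0,"ay":0.002,"az":0}]' 0.5
python3 - <<'E'
from h import *
go(C(-.0785,.104,.114),YAW)
p=get_image("wrist"); crop(p,(160,100,480,360),"pics/z.png",2.2)
E
```

```text
clock: 24.9
tcp_pos: [0.4373, 0.2397, 0.179]
ee_rot: [0.007, 0.708, -0.008, 0.706]
contact_force: [0.6, 1.2, -0.2]
width: 0.0462
dx dy dz [65.   0.6  0.5] a [array([ 0.001 , -0.002 ,  0.0016]), array([-3.1406e+00, -2.6000e-03, -3.2000e-03])] yaw now -0.022
```

View pics/z.png

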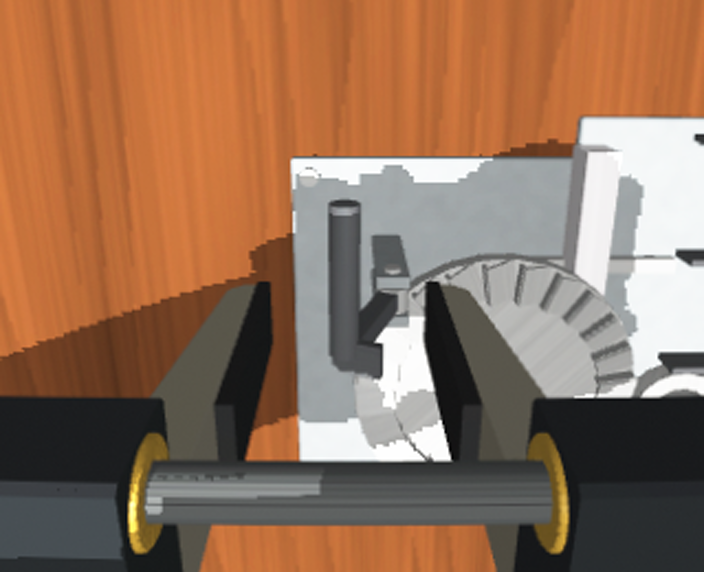

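```bash
python3 -m crank '[{"dx":35,"dy":0.6,"dz":0.5,"ax":0,"ay":-0.002,"az":0.001},{"dx":65,"dy":0.6,"dz":0.5,"ax":0,"ay":-0.002,"az":0.001},{"dx":65,"dy":0.6,"dz":0.5,"ax":0,"ay":-0.002,"az":0.001},{"dx":65,"dy":0.6,"dz":0.5,"ax":0,"ay":-0.002,"az":0.001}]';python3 -m crank '[{"dx":0,"dy":0,"dz":0,"ax":0,"ay":0,"az":0},{"dx":0,"dy":0,"dz":0,"ax":0,"ay":0,"az":0},{"dx":0,"dy":0,"dz":0,"ax":0,"ay":0,"az":0},{"dx":0,"dy":0,"dz":0,"ax":0,"ay":0,"az":0},{"dx":0,"dy":0,"dz":0,"ax":0,"ay":0,"az":0}]' 0;python3 - <<'E'
from h import *
s=sensors.state(); print(inC(s["tcp_pos"]))
p=get_image("wrist"); crop(p,(160,100,480,360),"pics/aa.png",2.2)
E
```

```text
clock: 25.35
tcp_pos: [0.4403, 0.2393, 0.1164]
ee_rot: [0.009, 0.706, -0.009, 0.708]
contact_force: [0.6, -0.4, -0.3]
width: 0.0459
clock: 25.85
tcp_pos: [0.4404, 0.2395, 0.1168]
ee_rot: [0.009, 0.706, -0.009, 0.708]
contact_force: [-1.1, -0.6, 2.4]
width: 0.0106
[-0.07568884  0.10335877]
```

View pics/aa.png

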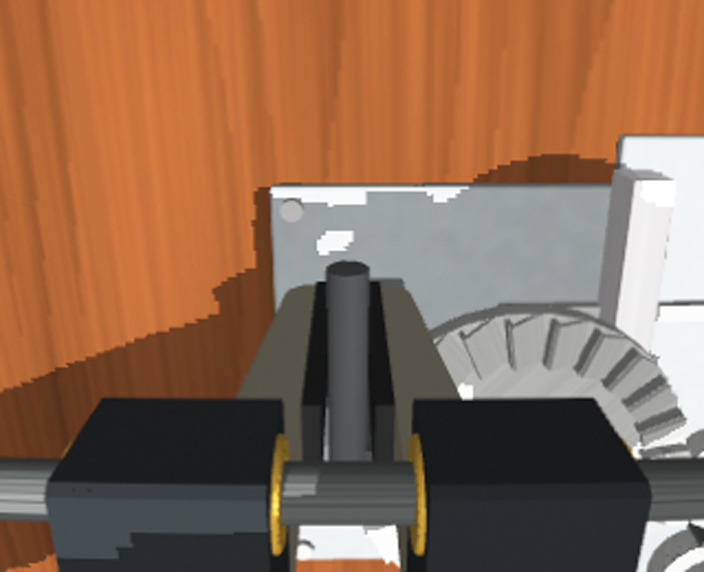

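```bash
python3 -m crank '[{"dx":-1.6,"dy":0,"dz":5.8,"ax":0,"ay":0,"az":0},{"dx":-3.2,"dy":0,"dz":17.6,"ax":0,"ay":0,"az":0},{"dx":-2.3,"dy":0,"dz":29.6,"ax":0,"ay":0,"az":0},{"dx":0.9,"dy":0,"dz":41.1,"ax":0,"ay":0,"az":0},{"dx":6.3,"dy":0,"dz":51.8,"ax":0,"ay":0,"az":0},{"dx":13.7,"dy":0,"dz":61.2,"ax":0,"ay":0,"az":0},{"dx":22.9,"dy":0,"dz":68.9,"ax":0,"ay":0,"az":0},{"dx":33.4,"dy":0,"dz":74.7,"ax":0,"ay":0,"az":0},{"dx":41.9,"dy":0,"dz":77.5,"ax":0,"ay":0,"az":0},{"dx":47.8,"dy":0,"dz":78.7,"ax":0,"ay":0,"az":0}]';python3 -m crank '[{"dx":2,"dy":0,"dz":0,"ax":0,"ay":0,"az":0},{"dx":2,"dy":0,"dz":0,"ax":0,"ay":0,"az":0}]';python3 - <<'E'
from h import *
s=sensors.state(); print(inC(s["tcp_pos"]),s["contact_force"])
p=get_image("wrist"); crop(p,(160,100,480,360),"pics/ab.png",2.2)
E
```

```text
clock: 26.9
tcp_pos: [0.5181, 0.2374, 0.0676]
ee_rot: [0.009, 0.707, -0.009, 0.707]
contact_force: [-7.7, -1.0, 4.0]
width: 0.0109
clock: 27.1
tcp_pos: [0.5181, 0.2373, 0.065]
ee_rot: [0.009, 0.707, -0.009, 0.707]
contact_force: [-3.5, -0.9, 1.0]
width: 0.011
[0.00203538 0.10301404] [-3.50283476 -0.91985395  1.0333433 ]
```

View pics/ab.png

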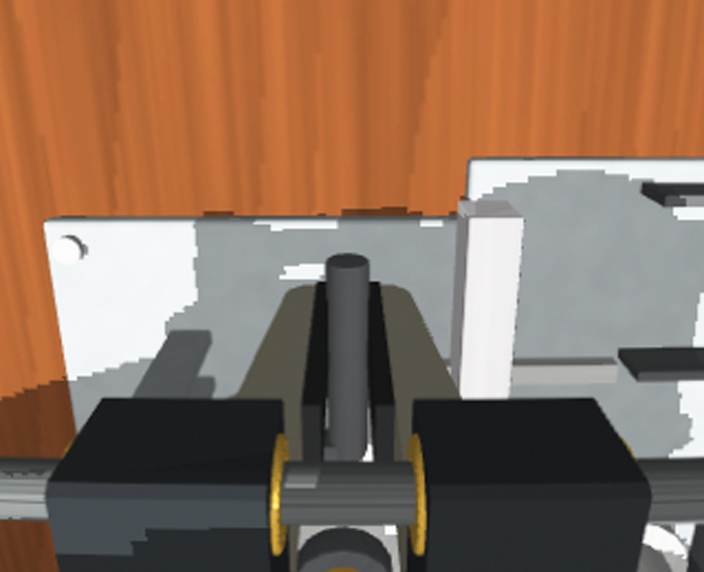

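```bash
python3 -m crank '[{"dx":0,"dy":0,"dz":0,"ax":0,"ay":0,"az":0},{"dx":0,"dy":0,"dz":0,"ax":0,"ay":0,"az":0},{"dx":0,"dy":0,"dz":0,"ax":0,"ay":0,"az":0},{"dx":-30,"dy":0,"dz":0,"ax":0,"ay":0,"az":0},{"dx":-70,"dy":0,"dz":0,"ax":0,"ay":0,"az":0},{"dx":-120,"dy":0,"dz":0,"ax":0,"ay":0,"az":0},{"dx":-170,"dy":-40,"dz":0,"ax":0,"ay":0,"az":0},{"dx":-210,"dy":-90,"dz":0,"ax":0,"ay":0,"az":0},{"dx":-210,"dy":-120,"dz":0,"ax":0,"ay":0,"az":0},{"dx":-210,"dy":-120,"dz":0,"ax":0,"ay":0,"az":0}]' 0.5;python3 - <<'E'
from h import *
p=get_image("wrist"); overlay(p,"pics/ac.png",(160,0,480,260),2.4,jaw=.058,knob=5.2)
c,uv=cloud(p); k=inC(c); m=(k[:,1]>.08)&(k[:,1]<.13)&(np.abs(k[:,0])<.02)&(c[:,2]>.05)&(c[:,2]<.09); print("handle",m.sum(),np.median(k[m],0),np.percentile(c[m][:,2],[5,50,95]))
for y in (-.099,-.033):
    q=stub(p,C(.119,y,0)[:2],.03,(.088,.098)); print(inC(q))
a=5.2; go(C(.042*np.cos(a),.042*np.sin(a),.15),YAW)
E
```

```text
clock: 28.15
tcp_pos: [0.5173, 0.1135, 0.2791]
ee_rot: [0.01, 0.704, -0.011, 0.71]
contact_force: [0.0, 1.4, 0.3]
width: 0.0458
handle 389 [0.00187427 0.1033984 ] [0.06373154 0.06721924 0.06900016]
stub top n 607 mean [0.6299 0.0343 0.0928] encl [630.   32.8] r 19.6
[ 0.1186268  -0.09884917]
stub top n 697 mean [0.63   0.0999 0.0927] encl [630.9  99.2] r 19.4
[ 0.11798033 -0.03249034]
dx dy dz [127.6 -17.6  15.8] a [array([-0.0056,  0.0051,  0.0008]), array([ 3.136e+00,  1.300e-03, -7.900e-03])] yaw now -0.0286
```

View pics/ac.png

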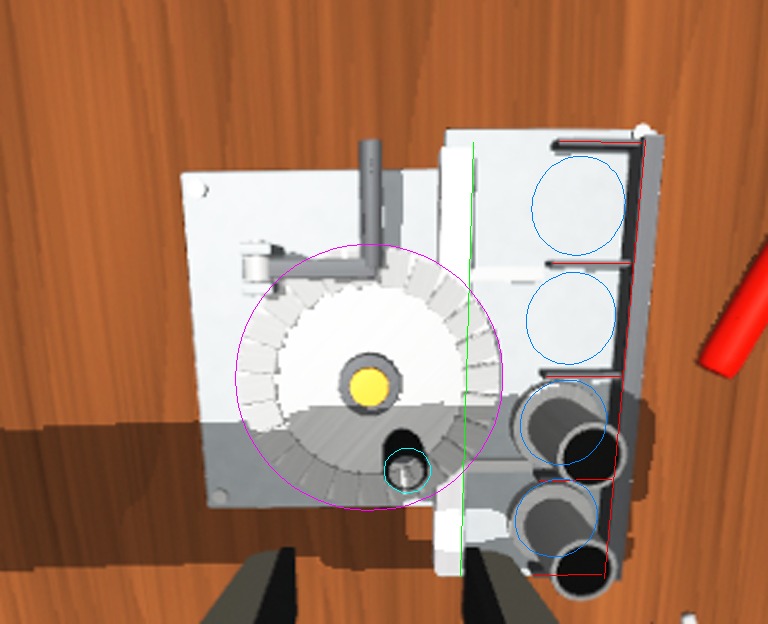

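```bash
python3 -m crank '[{"dx":40,"dy":-17.6,"dz":16,"ax":-0.005,"ay":0.005,"az":0},{"dx":85,"dy":-17.6,"dz":16,"ax":-0.005,"ay":0.005,"az":0},{"dx":128,"dy":-17.6,"dz":16,"ax":-0.005,"ay":0.005,"az":0},{"dx":128,"dy":-17.6,"dz":16,"ax":-0.005,"ay":0.005,"az":0},{"dx":128,"dy":-17.6,"dz":16,"ax":-0.005,"ay":0.005,"az":0}]'
python3 - <<'E'
from h import *
a=5.2; go(C(.042*np.cos(a),.042*np.sin(a),.084),YAW)
p=get_image("wrist"); crop(p,(160,100,480,360),"pics/ad.png",2.2)
E
```

```text
clock: 28.7
tcp_pos: [0.5322, 0.0978, 0.1493]
ee_rot: [0.008, 0.708, -0.008, 0.706]
contact_force: [1.2, -0.8, 1.8]
width: 0.0461
dx dy dz [65.3 -0.9  0.4] a [array([ 0.0004, -0.0018,  0.0005]), array([-3.1412e+00, -8.0000e-04, -2.8000e-03])] yaw now -0.0226
```

View pics/ad.png

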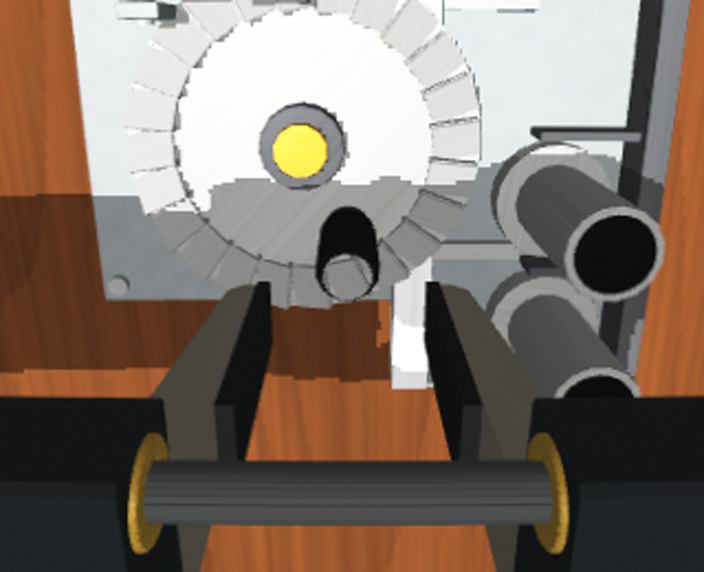

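```bash
python3 -m crank '[{"dx":35,"dy":-0.9,"dz":0.4,"ax":0,"ay":-0.002,"az":0},{"dx":64,"dy":-0.9,"dz":0.4,"ax":0,"ay":-0.002,"az":0},{"dx":64,"dy":-0.9,"dz":0.4,"ax":0,"ay":-0.002,"az":0},{"dx":64,"dy":-0.9,"dz":0.4,"ax":0,"ay":-0.002,"az":0}]';python3 -m crank '[{"dx":0,"dy":0,"dz":0,"ax":0,"ay":0,"az":0},{"dx":0,"dy":0,"dz":0,"ax":0,"ay":0,"az":0},{"dx":0,"dy":0,"dz":0,"ax":0,"ay":0,"az":0},{"dx":0,"dy":0,"dz":0,"ax":0,"ay":0,"az":0},{"dx":0,"dy":0,"dz":0,"ax":0,"ay":0,"az":0}]' 0;cat >> h.py <<'E'
def knobrows(js):
    s=sensors.state();q=inC(s["tcp_pos"]);j=(np.arctan2(q[1],q[0])-2.79)%(2*np.pi)
    print("joint est",round(j,3),"r",np.hypot(*q).round(4),"F",s["contact_force"].round(1),"w",s["width"].round(4),"z",s["tcp_pos"][2].round(4))
    r0=R.from_quat(s["ee_rot"])
    for j in js:
        a=2.79+j; print(round(j,3),(r0.inv().apply(C(.042*np.cos(a),.042*np.sin(a),s["tcp_pos"][2])-s["tcp_pos"])*1000).round(1))
E
python3 - <<'E'
from h import *
knobrows(np.arange(2.3,.65,-.2))
E
```

```text
clock: 29.15
tcp_pos: [0.5358, 0.0969, 0.0897]
ee_rot: [0.008, 0.704, -0.008, 0.71]
contact_force: [0.6, -0.4, -0.2]
width: 0.0461
clock: 29.65
tcp_pos: [0.5338, 0.0971, 0.0912]
ee_rot: [0.007, 0.706, -0.008, 0.708]
contact_force: [-11.8, 0.3, 12.2]
width: 0.0231Traceback (most recent call last):
  File "<stdin>", line 2, in <module>
  File "h.py", line 84, in knobrows
    print("joint est",round(j,3),"r",np.hypot(*q).round(4),"F",s["contact_force"].round(1),"w",s["width"].round(4),"z",s["tcp_pos"][2].round(4))
                                                                                               ^^^^^^^^^^^^^^^^
AttributeError: 'float' object has no attribute 'round'
```

```bash
sed -i 's/s\["width"\].round(4)/round(float(s["width"]),4)/' h.py; python3 -m crank '[{"dx":0,"dy":0,"dz":0,"ax":0,"ay":0,"az":0},{"dx":0,"dy":0,"dz":0,"ax":0,"ay":0,"az":0},{"dx":7,"dy":0,"dz":-1,"ax":0,"ay":0,"az":0},{"dx":7,"dy":0,"dz":-1,"ax":0,"ay":0,"az":0}]' 0.5;python3 -m crank '[{"dx":0,"dy":0,"dz":0,"ax":0,"ay":0,"az":0},{"dx":0,"dy":0,"dz":0,"ax":0,"ay":0,"az":0},{"dx":0,"dy":0,"dz":0,"ax":0,"ay":0,"az":0},{"dx":0,"dy":0,"dz":0,"ax":0,"ay":0,"az":0},{"dx":0,"dy":0,"dz":0,"ax":0,"ay":0,"az":0}]' 0
python3 - <<'E'
from h import *
knobrows(np.arange(2.3,.45,-.2))
E
```

```text
clock: 30.05
tcp_pos: [0.5322, 0.0971, 0.0832]
ee_rot: [0.007, 0.707, -0.008, 0.707]
contact_force: [-0.1, -0.3, -0.0]
width: 0.0458
clock: 30.55
tcp_pos: [0.5327, 0.097, 0.0832]
ee_rot: [0.007, 0.706, -0.008, 0.708]
contact_force: [3.9, -0.7, -3.6]
width: 0.0229
joint est 2.416 r 0.042 F [ 3.9 -0.7 -3.6] w 0.0229 z 0.0832
2.3 [-0.  -2.1 -4.4]
2.1 [ -0.   -4.4 -12.5]
1.9 [ -0.   -5.  -20.9]
1.7 [ -0.1  -4.  -29.2]
1.5 [ -0.1  -1.3 -37.1]
1.3 [ -0.1   2.9 -44.4]
1.1 [ -0.1   8.4 -50.7]
0.9 [ -0.1  15.1 -55.7]
0.7 [ -0.1  22.7 -59.4]
0.5 [ -0.2  30.8 -61.4]
```

```bash
python3 -m crank '[{"dx":0,"dy":-2.1,"dz":-4.4,"ax":0,"ay":0,"az":0},{"dx":0,"dy":-4.4,"dz":-12.5,"ax":0,"ay":0,"az":0},{"dx":0,"dy":-5,"dz":-20.9,"ax":0,"ay":0,"az":0},{"dx":0,"dy":-4,"dz":-29.2,"ax":0,"ay":0,"az":0},{"dx":0,"dy":-1.3,"dz":-37.1,"ax":0,"ay":0,"az":0},{"dx":0,"dy":2.9,"dz":-44.4,"ax":0,"ay":0,"az":0},{"dx":0,"dy":8.4,"dz":-50.7,"ax":0,"ay":0,"az":0},{"dx":0,"dy":15.1,"dz":-55.7,"ax":0,"ay":0,"az":0},{"dx":0,"dy":20,"dz":-58.2,"ax":0,"ay":0,"az":0},{"dx":0,"dy":20,"dz":-58.2,"ax":0,"ay":0,"az":0}]';python3 - <<'E'
from h import *
knobrows([.7,.6,.5,.4,.35,.3,.27,.24])
p=get_image("wrist"); overlay(p,"pics/ae.png",(160,50,480,310),2.2,jaw=.089,knob=3.5)
E
```

```text
clock: 31.55
tcp_pos: [0.4748, 0.1188, 0.0832]
ee_rot: [0.007, 0.706, -0.008, 0.708]
contact_force: [1.7, 1.2, -0.5]
width: 0.0234
joint est 0.757 r 0.042 F [ 1.7  1.2 -0.5] w 0.0234 z 0.0832
0.7 [-0.   2.2 -0.9]
0.6 [-0.   6.2 -2.1]
0.5 [-0.  10.3 -3. ]
0.4 [-0.  14.5 -3.4]
0.35 [-0.  16.6 -3.4]
0.3 [-0.  18.7 -3.4]
0.27 [-0.  20.  -3.3]
0.24 [-0.  21.2 -3.1]
```

View pics/ae.png

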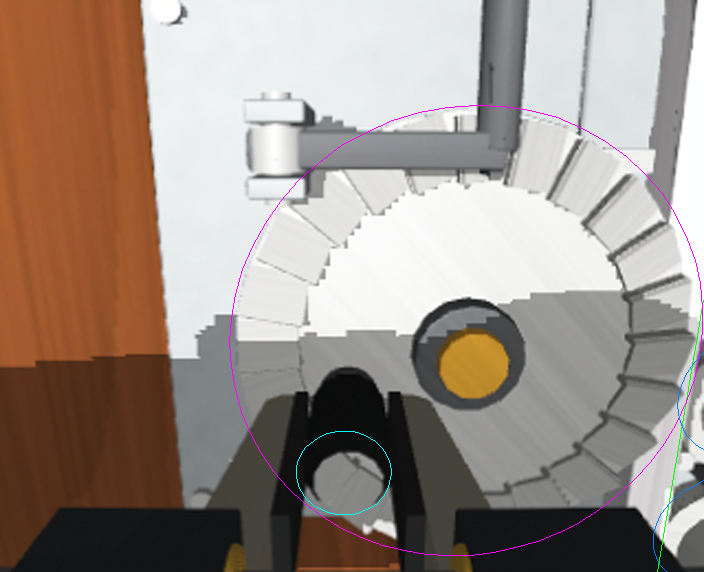

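```bash
python3 -m crank '[{"dx":0,"dy":2.2,"dz":-0.9,"ax":0,"ay":0,"az":0},{"dx":0,"dy":6.2,"dz":-2.1,"ax":0,"ay":0,"az":0},{"dx":0,"dy":10.3,"dz":-3,"ax":0,"ay":0,"az":0},{"dx":0,"dy":14.5,"dz":-3.4,"ax":0,"ay":0,"az":0},{"dx":0,"dy":16.6,"dz":-3.4,"ax":0,"ay":0,"az":0},{"dx":0,"dy":16.6,"dz":-3.4,"ax":0,"ay":0,"az":0}]';python3 - <<'E'
from h import *
knobrows([.33,.3,.27,.24,.2])
E
```

```text
clock: 32.2
tcp_pos: [0.4718, 0.1346, 0.0832]
ee_rot: [0.007, 0.707, -0.008, 0.708]
contact_force: [1.7, -5.1, -1.1]
width: 0.0236
joint est 0.37 r 0.0419 F [ 1.7 -5.1 -1.1] w 0.0236 z 0.0832
0.33 [-0.   1.7 -0.1]
0.3 [-0.   2.9 -0. ]
0.27 [-0.   4.2  0.1]
0.24 [-0.   5.5  0.2]
0.2 [-0.   7.1  0.4]
```

```bash
python3 -m crank '[{"dx":0,"dy":1.7,"dz":-0.1,"ax":0,"ay":0,"az":0},{"dx":0,"dy":2.9,"dz":0,"ax":0,"ay":0,"az":0},{"dx":0,"dy":4.2,"dz":0.1,"ax":0,"ay":0,"az":0},{"dx":0,"dy":4.2,"dz":0.1,"ax":0,"ay":0,"az":0}]';python3 - <<'E'
from h import *
knobrows([.3,.27,.24,.2])
E
```

```text
clock: 32.6
tcp_pos: [0.4719, 0.1378, 0.0832]
ee_rot: [0.006, 0.707, -0.009, 0.707]
contact_force: [0.9, -5.7, -1.6]
width: 0.0235
joint est 0.292 r 0.0419 F [ 0.9 -5.7 -1.6] w 0.0235 z 0.0832
0.3 [ 0.  -0.3 -0.1]
0.27 [-0.   0.9  0. ]
0.24 [-0.   2.2  0.1]
0.2 [-0.   3.9  0.4]
```

```bash
python3 -m crank '[{"dx":0,"dy":1.5,"dz":0,"ax":0,"ay":0,"az":0},{"dx":0,"dy":2.5,"dz":0.1,"ax":0,"ay":0,"az":0},{"dx":0,"dy":3.5,"dz":0.2,"ax":0,"ay":0,"az":0},{"dx":0,"dy":3.5,"dz":0.2,"ax":0,"ay":0,"az":0}]';python3 - <<'E'
from h import *
knobrows([.2])
p=get_image("wrist"); overlay(p,"pics/af.png",(160,50,640,310),1.6,jaw=.097,knob=3.06)
E
```

```text
clock: 33.0
tcp_pos: [0.472, 0.1393, 0.0831]
ee_rot: [0.004, 0.707, -0.01, 0.707]
contact_force: [-1.2, -9.3, 1.0]
width: 0.0233
joint est 0.258 r 0.0419 F [-1.2 -9.3  1. ] w 0.0233 z 0.0831
0.2 [-0.   2.4  0.3]
```

View pics/af.png

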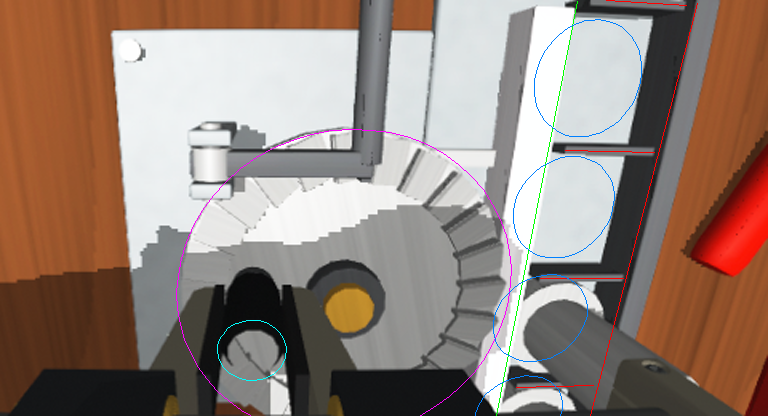

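```bash
python3 -m crank '[{"dx":0,"dy":2.5,"dz":0.2,"ax":0,"ay":0,"az":0},{"dx":0,"dy":2.5,"dz":0.2,"ax":0,"ay":0,"az":0},{"dx":0,"dy":2.5,"dz":0.2,"ax":0,"ay":0,"az":0}]';python3 - <<'E'
from h import *
knobrows([.2])
E
python3 -m crank '[{"dx":0,"dy":0,"dz":0,"ax":0,"ay":0,"az":0},{"dx":0,"dy":0,"dz":0,"ax":0,"ay":0,"az":0},{"dx":0,"dy":0,"dz":0,"ax":0,"ay":0,"az":0},{"dx":-30,"dy":0,"dz":0,"ax":0,"ay":0,"az":0},{"dx":-80,"dy":0,"dz":0,"ax":0,"ay":0,"az":0},{"dx":-130,"dy":-30,"dz":0,"ax":0,"ay":0,"az":0},{"dx":-180,"dy":-60,"dz":30,"ax":0,"ay":0,"az":0},{"dx":-200,"dy":-90,"dz":70,"ax":0,"ay":0,"az":0},{"dx":-200,"dy":-90,"dz":70,"ax":0,"ay":0,"az":0},{"dx":-200,"dy":-90,"dz":70,"ax":0,"ay":0,"az":0}]' 0.5;python3 - <<'E'
from h import *
p=get_image("wrist"); overlay(p,"pics/ag.png",(160,0,480,260),2.4,jaw=.097,knob=3.07)
c,uv=cloud(p); k=inC(c); m=(k[:,1]>.08)&(k[:,1]<.13)&(np.abs(k[:,0])<.02)&(c[:,2]>.05)&(c[:,2]<.09); print("handle",m.sum(),np.median(k[m],0),np.percentile(c[m][:,2],[5,50,95]))
for y in (-.099,-.033):
    q=stub(p,C(.125,y,0)[:2],.03,(.088,.098)); print(inC(q))
m=(c[:,2]>.028)&(c[:,2]<.034)&(k[:,0]>.07)&(k[:,0]<.12)&(k[:,1]>-.06)&(k[:,1]<.12); print("jaw",np.percentile(k[m][:,0],[1,5,50,95,99]))
m=(c[:,2]>.095)&(c[:,2]<.104)&(np.hypot(k[:,0]+.042,k[:,1])<.03); q=k[m].mean(0); print("knob",q,np.arctan2(q[1],q[0])%6.2832-2.79, cv2.minEnclosingCircle((k[m]*1000).astype(np.float32)))
t=get_image("side");crop(t,(220,140,440,290),"pics/ag_s.png",3.5)
E
```

```text
clock: 33.35
tcp_pos: [0.4721, 0.1394, 0.0831]
ee_rot: [0.003, 0.708, -0.012, 0.706]
contact_force: [0.0, -11.6, 0.2]
width: 0.0236
joint est 0.255 r 0.0419 F [  0.  -11.6   0.2] w 0.0236 z 0.0831
0.2 [-0.   2.3  0.2]
clock: 34.35
tcp_pos: [0.543, 0.049, 0.2864]
ee_rot: [0.003, 0.706, -0.012, 0.708]
contact_force: [-0.3, -0.2, -0.2]
width: 0.0458
handle 408 [0.00266952 0.10180018] [0.06454537 0.06782094 0.06975154]
stub top n 667 mean [0.6363 0.0341 0.0927] encl [636.5  33. ] r 19.2
[ 0.12512499 -0.09857366]
stub top n 755 mean [0.6377 0.0992 0.0927] encl [638.   99.1] r 18.9
[ 0.1250899  -0.03246207]
jaw [0.07911705 0.07986395 0.0880514  0.09637224 0.10683003]
knob [-0.0388947   0.00259801] 0.2848958732215259 ((-41.22653579711914, 2.021437168121338), 11.891355514526367)
```

View pics/ag.png

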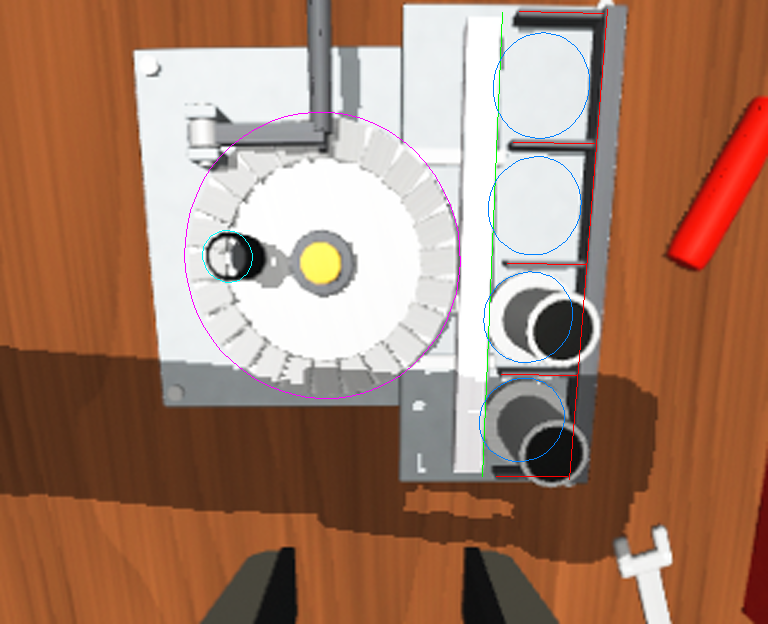

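View pics/ag_s.png

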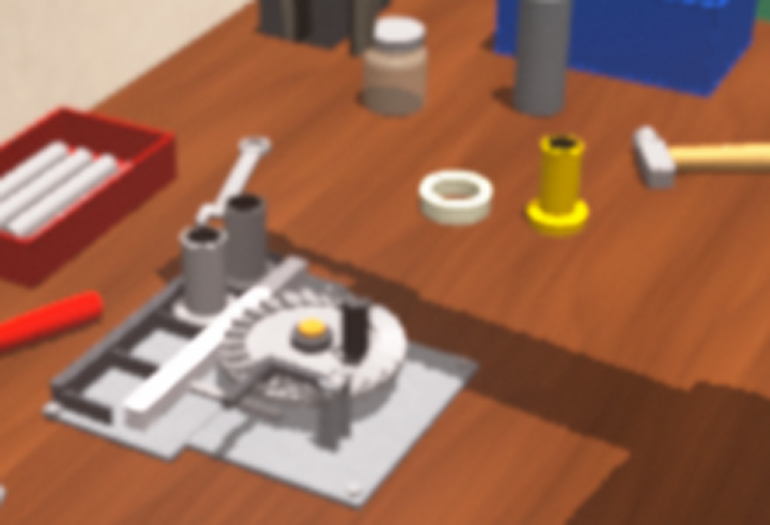

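Run:
```python
from station import ctrl,sensors
s=sensors.state(); print(s["clock"],s["contact_force"]); print(ctrl.close_job())
```

```text
34.45 [-0.20327378 -0.4866323  -0.92780849]
the job is handed in; nothing more can be done
None
```

The job is done and handed in at 34.5 s. I threw the pawl back and turned the wheel open to about 2.41 rad. I then stood the two steel stubs (the only ones on the bench) in bays 3 and 4. After that I dropped the pawl back into the teeth and wound the jaw tight, up to about 12 N at the knob.

- **Stubs:** in the last wrist picture, both stand upright with their tops about 85 mm above the plate. They are about 0.1 mm from the fence position and about 0.5 mm off centre along the row.
- **Wheel and pawl:** the wheel is at about 0.30 rad by the knob's position in the picture; while gripped, the tool position gave about 0.26. Both are under the 0.40 limit. The pawl is down, at about 0.02 rad.
- **Robot and other things:** the gripper is clear of everything. I never touched the bystanders or the yellow look-alike, and they show no visible shift in the pictures.
- **What went wrong on the way:** the first stub tilted about 0.09 rad in the grip while being carried. I levelled it before setting it down.

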